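# Photograph drill cores all round and rack them

## Task

Switch the core camera's lamp on by pushing the red lever away from the robot, then take the drill cores that are there in the order red-brown sandstone, grey granite, black basalt: hold each one upright centred over the target disc, turn it so that its white, then its yellow, then its blue stripe faces the lens squarely, keeping still for a good second each time, and stand it end-down, fully home, in a free cell of the wooden rack. When all are racked, pull the lever back to switch the lamp off. Never let a core fall over, and leave the hand specimen, the dropper bottle and the slide box where they are.

Things in the scene. Friction and masses are not known exactly. Their poses are not given: they have to be found in the camera images.
- core_sandstone: red-brown sandstone drill core, a loose round rod 36 mm in diameter and 110 mm long, about 0.3 kg, standing on end on the bench at the start. Origin: centre of its underside; z up along the core. Three full-length paint stripes 120 degrees apart, also ticked on the top end: white along its own +x, yellow 120 degrees and blue 240 degrees counter-clockwise seen from above. It may be absent.
- core_sandstone_white (a point): point on the white stripe of the red-brown sandstone core, on its surface (18 mm from the axis), 45 mm above its underside; x points straight outward from the core, z along the core.
- core_sandstone_yellow (a point): point on the yellow stripe of the red-brown sandstone core, on its surface (18 mm from the axis), 45 mm above its underside; x points straight outward from the core, z along the core.
- core_sandstone_blue (a point): point on the blue stripe of the red-brown sandstone core, on its surface (18 mm from the axis), 45 mm above its underside; x points straight outward from the core, z along the core.
- core_granite: grey granite drill core, a loose round rod 36 mm in diameter and 110 mm long, about 0.3 kg, standing on end on the bench at the start. Origin: centre of its underside; z up along the core. Three full-length paint stripes 120 degrees apart, also ticked on the top end: white along its own +x, yellow 120 degrees and blue 240 degrees counter-clockwise seen from above. It may be absent.
- core_granite_white (a point): point on the white stripe of the grey granite core, on its surface (18 mm from the axis), 45 mm above its underside; x points straight outward from the core, z along the core.
- core_granite_yellow (a point): point on the yellow stripe of the grey granite core, on its surface (18 mm from the axis), 45 mm above its underside; x points straight outward from the core, z along the core.
- core_granite_blue (a point): point on the blue stripe of the grey granite core, on its surface (18 mm from the axis), 45 mm above its underside; x points straight outward from the core, z along the core.
- core_basalt: black basalt drill core, a loose round rod 36 mm in diameter and 110 mm long, about 0.3 kg, standing on end on the bench at the start. Origin: centre of its underside; z up along the core. Three full-length paint stripes 120 degrees apart, also ticked on the top end: white along its own +x, yellow 120 degrees and blue 240 degrees counter-clockwise seen from above. It may be absent.
- core_basalt_white (a point): point on the white stripe of the black basalt core, on its surface (18 mm from the axis), 45 mm above its underside; x points straight outward from the core, z along the core.
- core_basalt_yellow (a point): point on the yellow stripe of the black basalt core, on its surface (18 mm from the axis), 45 mm above its underside; x points straight outward from the core, z along the core.
- core_basalt_blue (a point): point on the blue stripe of the black basalt core, on its surface (18 mm from the axis), 45 mm above its underside; x points straight outward from the core, z along the core.
- camera: core camera on a loose, heavy grey base plate (290 x 120 x 12 mm, from x = -240 to +50 mm in its frame). Origin: under the centre of the ringed white target disc (60 mm across, at z = 12 mm), z up. The white camera head with black lens and ring lamp stands at x = -88 mm to -218 mm, 85 mm wide, 120 mm high, and looks along +x over the disc. It may get knocked aside.
- lens (a point): centre of the camera lens's front glass, 80 mm above the bench and 88 mm behind the disc's centre; axes as the camera body's: x points out of the lens, towards a core over the disc. A core over the disc's centre has its facing surface 70 mm from the lens; with its underside about 35 mm above the bench its stripe point is level with the lens (30 mm higher or lower is also in view).
- rack: wooden core rack, a loose block 75 (x) x 200 (y) x 65 mm high, about 1.3 kg, with three square cells 47 mm wide open at the top, centres at y = -62, 0 and +62 mm, x = 0; the cell floors are 10 mm above its underside. Origin: centre of its underside. A racked core's top is 120 mm above the bench. It may get knocked aside.
- lamp (a joint): red toggle lever that switches the camera's lamp: 0 = off, leaning towards the robot (-x in its own frame); 1.0 rad = on, leaning away from the robot (+x). It stays where it is left. At least 0.8 counts as on, under 0.2 as off.
- lamp_tip (a point): centre of the red ball, 26 mm in diameter, on the end of the lamp lever: 80 mm from the pivot, which lies 22 mm above the bench over the block's centre. The ball is at x = -38 mm (off) to +38 mm (on) from the block's centre, 92 mm above the bench at both ends and 102 mm halfway; the rod is 10 mm thick.
- lamp_base: grey block that carries the lamp lever, fixed to the bench, 70 x 50 x 25 mm; origin: centre of its underside; x along the lever's swing, pointing from off to on.
- specimen: brown rock, about 90 x 55 x 55 mm; leave it alone. Origin: centre of its underside.
- dropper_bottle: amber bottle, 48 mm in diameter, 110 mm tall; leave it alone. Origin: centre of its underside.
- slide_box: open black box of thin sections, 100 x 200 x 30 mm with a raised lid on its far side; leave it alone. Origin: centre of its underside.

How it is judged:
On the way, in this order (a step that is already met when the one before it is completed fails the run):
1. the lamp lever is on (pushed away from the robot) (value of joint lamp above 0.8 rad), for 0.2 s.
2. red-brown sandstone core upright and still over the disc, white stripe facing the lens (within about 15 degrees), 45 to 95 mm from it, within 15 mm sideways and 35 mm in height (x of lens in the frame of core_sandstone_white between 0.045 and 0.095 m and y of lens in the frame of core_sandstone_white between -0.02 and 0.02 m and y of core_sandstone_white in the frame of lens between -0.015 and 0.015 m and z of core_sandstone_white in the frame of lens between -0.035 and 0.035 m and angle between core_sandstone's own z axis and vertical below 0.2 rad and linear speed of core_sandstone below 0.03 m/s and angular speed of core_sandstone below 0.3 rad/s), for 0.6 s.
3. red-brown sandstone core upright and still over the disc, yellow stripe facing the lens (within about 15 degrees), 45 to 95 mm from it, within 15 mm sideways and 35 mm in height (x of lens in the frame of core_sandstone_yellow between 0.045 and 0.095 m and y of lens in the frame of core_sandstone_yellow between -0.02 and 0.02 m and y of core_sandstone_yellow in the frame of lens between -0.015 and 0.015 m and z of core_sandstone_yellow in the frame of lens between -0.035 and 0.035 m and angle between core_sandstone's own z axis and vertical below 0.2 rad and linear speed of core_sandstone below 0.03 m/s and angular speed of core_sandstone below 0.3 rad/s), for 0.6 s.
4. red-brown sandstone core upright and still over the disc, blue stripe facing the lens (within about 15 degrees), 45 to 95 mm from it, within 15 mm sideways and 35 mm in height (x of lens in the frame of core_sandstone_blue between 0.045 and 0.095 m and y of lens in the frame of core_sandstone_blue between -0.02 and 0.02 m and y of core_sandstone_blue in the frame of lens between -0.015 and 0.015 m and z of core_sandstone_blue in the frame of lens between -0.035 and 0.035 m and angle between core_sandstone's own z axis and vertical below 0.2 rad and linear speed of core_sandstone below 0.03 m/s and angular speed of core_sandstone below 0.3 rad/s), for 0.6 s.
5. grey granite core upright and still over the disc, white stripe facing the lens (within about 15 degrees), 45 to 95 mm from it, within 15 mm sideways and 35 mm in height (x of lens in the frame of core_granite_white between 0.045 and 0.095 m and y of lens in the frame of core_granite_white between -0.02 and 0.02 m and y of core_granite_white in the frame of lens between -0.015 and 0.015 m and z of core_granite_white in the frame of lens between -0.035 and 0.035 m and angle between core_granite's own z axis and vertical below 0.2 rad and linear speed of core_granite below 0.03 m/s and angular speed of core_granite below 0.3 rad/s), for 0.6 s.
6. grey granite core upright and still over the disc, yellow stripe facing the lens (within about 15 degrees), 45 to 95 mm from it, within 15 mm sideways and 35 mm in height (x of lens in the frame of core_granite_yellow between 0.045 and 0.095 m and y of lens in the frame of core_granite_yellow between -0.02 and 0.02 m and y of core_granite_yellow in the frame of lens between -0.015 and 0.015 m and z of core_granite_yellow in the frame of lens between -0.035 and 0.035 m and angle between core_granite's own z axis and vertical below 0.2 rad and linear speed of core_granite below 0.03 m/s and angular speed of core_granite below 0.3 rad/s), for 0.6 s.
7. grey granite core upright and still over the disc, blue stripe facing the lens (within about 15 degrees), 45 to 95 mm from it, within 15 mm sideways and 35 mm in height (x of lens in the frame of core_granite_blue between 0.045 and 0.095 m and y of lens in the frame of core_granite_blue between -0.02 and 0.02 m and y of core_granite_blue in the frame of lens between -0.015 and 0.015 m and z of core_granite_blue in the frame of lens between -0.035 and 0.035 m and angle between core_granite's own z axis and vertical below 0.2 rad and linear speed of core_granite below 0.03 m/s and angular speed of core_granite below 0.3 rad/s), for 0.6 s.
8. black basalt core upright and still over the disc, white stripe facing the lens (within about 15 degrees), 45 to 95 mm from it, within 15 mm sideways and 35 mm in height (x of lens in the frame of core_basalt_white between 0.045 and 0.095 m and y of lens in the frame of core_basalt_white between -0.02 and 0.02 m and y of core_basalt_white in the frame of lens between -0.015 and 0.015 m and z of core_basalt_white in the frame of lens between -0.035 and 0.035 m and angle between core_basalt's own z axis and vertical below 0.2 rad and linear speed of core_basalt below 0.03 m/s and angular speed of core_basalt below 0.3 rad/s), for 0.6 s.
9. black basalt core upright and still over the disc, yellow stripe facing the lens (within about 15 degrees), 45 to 95 mm from it, within 15 mm sideways and 35 mm in height (x of lens in the frame of core_basalt_yellow between 0.045 and 0.095 m and y of lens in the frame of core_basalt_yellow between -0.02 and 0.02 m and y of core_basalt_yellow in the frame of lens between -0.015 and 0.015 m and z of core_basalt_yellow in the frame of lens between -0.035 and 0.035 m and angle between core_basalt's own z axis and vertical below 0.2 rad and linear speed of core_basalt below 0.03 m/s and angular speed of core_basalt below 0.3 rad/s), for 0.6 s.
10. black basalt core upright and still over the disc, blue stripe facing the lens (within about 15 degrees), 45 to 95 mm from it, within 15 mm sideways and 35 mm in height (x of lens in the frame of core_basalt_blue between 0.045 and 0.095 m and y of lens in the frame of core_basalt_blue between -0.02 and 0.02 m and y of core_basalt_blue in the frame of lens between -0.015 and 0.015 m and z of core_basalt_blue in the frame of lens between -0.035 and 0.035 m and angle between core_basalt's own z axis and vertical below 0.2 rad and linear speed of core_basalt below 0.03 m/s and angular speed of core_basalt below 0.3 rad/s), for 0.6 s.
At the end, for the whole second after the job is handed in: The lamp lever is back within 0.2 rad of off; every core present stands end-down on the floor of a rack cell (underside within 8 mm of the cell floor, tilt under 0.15 rad), one per cell, at rest (value of joint lamp below 0.2 rad and x of core_sandstone in the frame of rack between -0.022 and 0.022 m and y of core_sandstone in the frame of rack between -0.085 and 0.085 m and z of core_sandstone in the frame of rack between 0.004 and 0.018 m and angle between each of core_sandstone, core_granite, core_basalt's own z axis and vertical below 0.15 rad and linear speed of each of core_sandstone, core_granite, core_basalt below 0.02 m/s and x of core_granite in the frame of rack between -0.022 and 0.022 m and y of core_granite in the frame of rack between -0.085 and 0.085 m and z of core_granite in the frame of rack between 0.004 and 0.018 m and x of core_basalt in the frame of rack between -0.022 and 0.022 m and y of core_basalt in the frame of rack between -0.085 and 0.085 m and z of core_basalt in the frame of rack between 0.004 and 0.018 m); the robot touches nothing.
It fails at once if a core has fallen over (tilted more than 0.8 rad) (angle between any of core_sandstone, core_granite, core_basalt's own z axis and vertical above 0.8 rad).
It fails at once if a core is over the target disc while the lamp is off (lever under 0.7 rad) (value of joint lamp below 0.7 rad and horizontal distance between any of core_sandstone, core_granite, core_basalt and camera below 0.03 m).
It fails at once if the hand specimen is pushed more than 30 mm (distance of specimen from where it was at the start of the episode above 0.03 m).
It fails at once if the dropper bottle is pushed more than 30 mm (distance of dropper_bottle from where it was at the start of the episode above 0.03 m).
It fails at once if the slide box is pushed more than 30 mm (distance of slide_box from where it was at the start of the episode above 0.03 m).
Of core_sandstone, core_granite, core_basalt only 2 to 3 are there at a start; the rules pass over those that are not, and their reading is None.
At some moment in a run one of camera, rack may be knocked a few centimetres aside while the robot is not near it.
It also fails if it takes over 210 s, if anything falls off the work surface, if the arm or the gripper's body presses on something with over 40 N, if the wrist force passes 120 N, or if a joint passes its speed limit or range.

## Robot

A 6-joint arm with a two-finger parallel gripper is mounted at the origin on the work surface. World frame = base frame: x ahead of the robot, y to its left, z up, the work surface at z = 0. Lengths are in m, angles in rad, forces in N, time in s.
With the tool pointing down it reaches from about 0.35 to 0.85 m from the base axis. Payload 8.1 kg.
Tool frame: the origin (TCP) lies on the mounting face of the last link; the fingertips stand 173 mm ahead of it and the grasp point (between the pads) lies 155 mm ahead of it; z points along the fingers, y is the direction in which the jaws open and shut (so a half turn about z gives the same grasp; the last joint's range is limited). The gripper opens to 85 mm and grips with 20 to 120 N. Pads are 22 mm wide; open, the fingers measure 114 mm over their backs; the gripper's body (76 mm by 85 mm) begins 54 mm behind the grasp point. The pads swing forward as they close: fully open they stand 13 mm farther back than shut.
Start: joints at [-1.335, 0.13, 1.488, -0, 1.523, -0.085], TCP at [0.189, -0.569, 0.405] pointing down, gripper open.
Joint ranges: [-2.96, 2.96], [-0.89, 2.26], [0.02, 2.5], [-1.34, 4.48], [0, 2.73], [-2.66, 2.66]. Speed limits (rad/s): [2.39, 2.39, 2.79, 3.14, 3.14, 3.14].

## Interface

Orientations are given as a rotation vector (axis times angle).
In Python, from bench import env gives the robot as it stands. The module is installed in compiled form; this text tells all that it offers.
- The arm moves only by the tool drive_tool, never from a script. Its argument "plan" is a list of rows, each a list of 3 entries, a list of its own where there are three numbers: the closure, from 0 (fully open) to 1 (shut), then the shift along the tool's x, y, z in units of 60 cm (1.0 is 60 cm), then the turn about the tool's z in units of 1.5 rad (1.0 is 1.5 rad). A call has 1 to 20 rows; each row is the pose to reach, as a shift and turn from the pose commanded when the call began, along the tool's axes at that moment; what a row does not reach only later rows make up. A row lasts 1/12 s, in which the tool goes at most 41.7 mm and 7.16 degrees, less where a joint would pass 70% of its speed; a pose out of reach is approached as far as the arm can. A call with a number of a shift or a turn outside -1 to 1 is refused whole. A call with a gripper value outside its range is refused whole. The fingers move at their own pace and stop on an object; "force" is the grip in N (left out, the last holds). Time passes only in rows, so rows that repeat a pose let the fingers close. It gives the time, the measured TCP pose, the force and the opening at its end, in the units of the state.
- env.read_state(): the state, without advancing time (a new reading comes with each control period).
- env.grab_frame(name): name is "scene" or "top"; returns a dict with "image" (384x512x3 uint8, red, green, blue), "z_map" (384x512 float32, m along the optical axis (not along the pixel's ray), 0 where there is no reading), "mtx" (3x3 intrinsics, pixels), "k1" (the pictures are not rectified: a ray, as slopes to the right and down, at radius r is drawn at 1 + k1 r^2 times it, then the intrinsics apply), "position" and "attitude" of the camera in the world. Camera axes: x right, y up, looking along -z (the intrinsics and any distortion apply to the point x, -y, -z); pixel columns grow to the right and rows downward; lengths in m; the calibration is good to about 2 mm. A picture is of the moment at which its call begins.
- env.hand_in(): hands the job in, once; it reports no verdict.
The state is a dict: "time": time; "joint_pos": joint angles; "joint_velocities": joint speeds; "joint_efforts": joint torques, N m; "position": TCP position; "eef_rot": TCP orientation; "wrist_force": force on the tool from outside, world axes, zero at the start; "torque": the same for the moment, N m; "width": finger opening in m.
Only numpy, scipy, OpenCV 4.12 (cv2) and the standard library are available. Lean on these libraries where they do the work, as an engineer would, in place of code of your own. Each camera call takes 0.05 s, during which the arm holds its last target.

## Working session

There is one attempt and no reset: what is moved stays moved. The work goes in short steps, Python scripts to look and compute and a tool call to move; the robot and the scene stay as the last step left them, time stands still between calls to the robot, and variables do not carry over. Pictures are saved under pics/ and viewed, and the job is handed in when it is done.

Besides the shell and the picture viewer there is one more tool, called as name([rows], argument=value, ...), one row to a line, values as JSON. drive_tool: Moves the arm, as the interface text tells. Shifts and turns lie within -1 to 1; 1 stands for 60 cm of shift or 1.5 rad of turn. Its arguments: {"type":"object","properties":{"plan":{"type":"array"},"force":{"type":"number"}},"required":["plan"]}

```bash
mkdir -p pics; cat > h.py <<'E'
import numpy as np, cv2
from bench import env
from scipy.spatial.transform import Rotation as R
def att(a):
    a=np.array(a,float)
    return a if a.shape==(3,3) else (R.from_rotvec(a).as_matrix() if a.size==3 else R.from_quat(a).as_matrix())
def grab(n,fn=None):
    f=env.grab_frame(n)
    if fn: cv2.imwrite('pics/'+fn,f['image'][:,:,::-1])
    return f
def ray(f,u,v):
    K=np.array(f['mtx']);k=float(np.ravel(f['k1'])[0])
    p=cv2.undistortPoints(np.array([[[u,v]]],float),K,np.array([k,0,0,0.]))[0,0]
    return att(f['attitude'])@np.array([p[0],-p[1],-1.])
def onz(f,u,v,z):
    d=ray(f,u,v);c=np.array(f['position']);return c+d*(z-c[2])/d[2]
def dep(f,u,v):
    return np.array(f['position'])+ray(f,u,v)*f['z_map'][int(round(v)),int(round(u))]
def proj(f,P):
    p=att(f['attitude']).T@(np.array(P)-np.array(f['position']));x,y=p[0]/-p[2],-p[1]/-p[2]
    s=1+float(np.ravel(f['k1'])[0])*(x*x+y*y);K=np.array(f['mtx']);return K[0,0]*x*s+K[0,2],K[1,1]*y*s+K[1,2]
def crop(f,u0,v0,u1,v1,s,fn):
    c=f['image'][v0:v1,u0:u1,::-1];cv2.imwrite('pics/'+fn,cv2.resize(c,None,fx=s,fy=s,interpolation=cv2.INTER_CUBIC))
E
python3 - <<'E'
from h import *
for n in('scene','top'):
    f=grab(n,n+'0.png');print(n,f['mtx'],f['k1'],f['position'],f['attitude'])
s=env.read_state();print(s)
E
```

```text
scene [[368.04872777   0.         250.37030255]
 [  0.         368.04872777 188.10518564]
 [  0.           0.           1.        ]] -0.06000071817591615 [ 1.00607244 -0.61658685  0.99517532] [0.65571654 0.20443118 0.55078176]
top [[391.58687823   0.         259.71273182]
 [  0.         391.58687823 189.66517646]
 [  0.           0.           1.        ]] 0.02541534439727667 [ 0.29706195 -0.00291536  1.29334951] [ 0.18933059 -0.17953595 -1.51965966]
{'time': 0.1, 'joint_pos': array([-1.33542384e+00,  1.31098639e-01,  1.48916341e+00,  6.07553541e-05,
        1.52299178e+00, -8.54002691e-02]), 'joint_velocities': array([-1.67713401e-04, -7.74316672e-04, -2.89545607e-03, -6.58722850e-04,
        4.90487680e-05, -7.62491263e-04]), 'joint_efforts': array([ 7.10340155e-04, -5.70955753e+01, -5.01940119e+01, -2.15183236e-04,
        8.21196445e-03,  8.98583608e-07]), 'position': array([ 0.1891652 , -0.56918894,  0.40374515]), 'eef_rot': array([-3.09963336e+00, -5.01441362e-01,  1.00376887e-04]), 'wrist_force': array([-0.22049486, -0.75222006, -0.33995658]), 'torque': array([ 0.00091887, -0.00881978,  0.0245173 ]), 'width': 0.08548598089074029}
```

View pics/scene0.png

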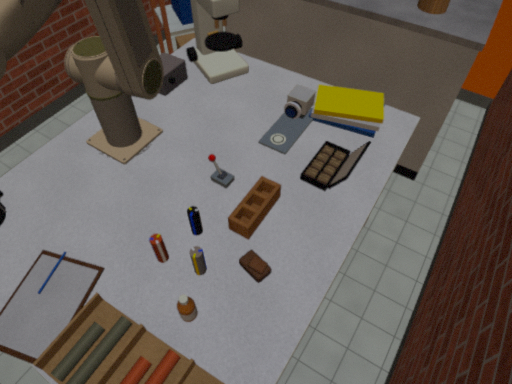

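View pics/top0.png

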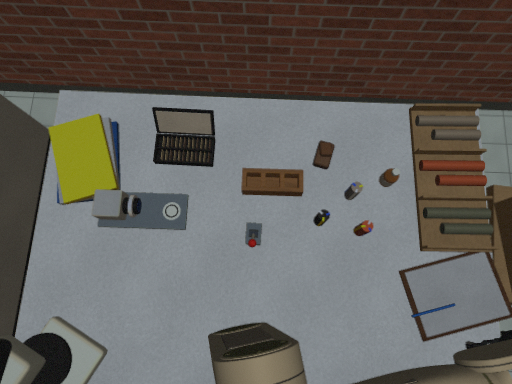

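All three cores are present. In the top view: black core (321,217), sandstone (363,228), granite (354,190), bottle (390,176), rack centre (272,181), disc (172,211), lever ball (252,243). I'll enlarge these.

```bash
python3 - <<'E'
from h import *
f=grab('top');np.save('/tmp/t.npy',f,allow_pickle=True)
a=f['image'][165:250,300:405,::-1]
cv2.imwrite('pics/c1.png',cv2.resize(a,None,fx=7,fy=7,interpolation=cv2.INTER_CUBIC))
crop(f,85,150,310,260,3.5,'c2.png')
for n,u,v,z in[('disc',172,211,.012),('rack',272.5,181,.065),('ball',252,243,.092),('lens',135,204,.08)]:print(n,onz(f,u,v,z).round(3),dep(f,u,v).round(3))
E
```

```text
disc [0.52  0.3   0.012] [0.519 0.299 0.016]
rack [ 0.623 -0.029  0.065] [ 0.638 -0.03   0.009]
ball [0.418 0.027 0.092] [0.416 0.027 0.104]
lens [0.526 0.402 0.08 ] [0.521 0.394 0.105]
```

View pics/c1.png

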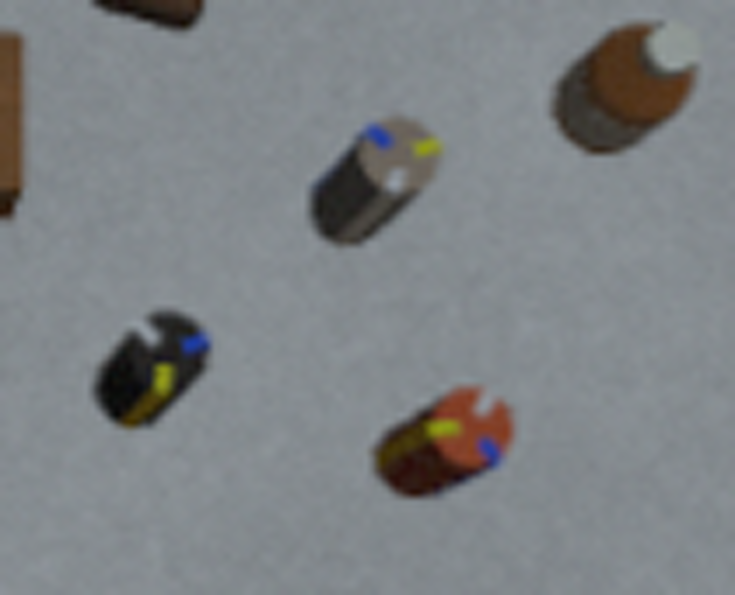

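View pics/c2.png

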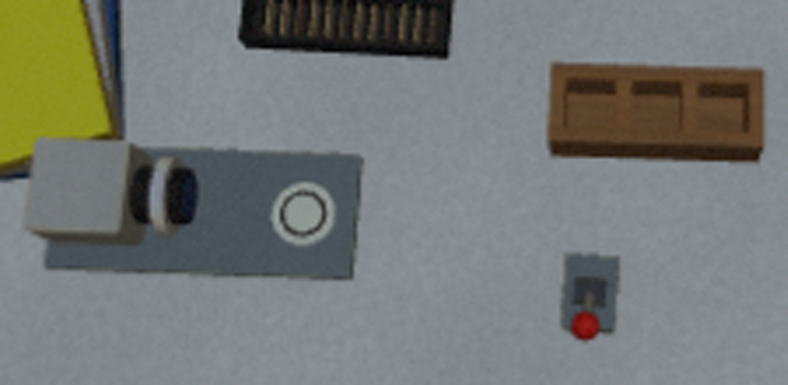

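```bash
python3 - <<'E'
from h import *
f=np.load('/tmp/t.npy',allow_pickle=True).item()
def c1(p,z):return onz(f,300+(p[0]+.5)/7-.5,165+(p[1]+.5)/7-.5,z)
def c2(p,z):return onz(f,85+(p[0]+.5)/3.5-.5,150+(p[1]+.5)/3.5-.5,z)
for n,c,t in[('sand',(473,428),[(487,402),(444,428),(490,451)]),('gran',(400,155),[(396,181),(428,147),(379,137)]),('bas',(172,350),[(147,331),(163,380),(196,343)])]:
    C=c1(c,.11);T=[c1(p,.11) for p in t];M=np.mean(T,0)
    a=[np.degrees(np.arctan2(*(p-M)[1::-1])) for p in T]
    print(n,C.round(4),M.round(4),np.round(a,1),[round(np.linalg.norm(p-M),4) for p in T])
    # joint fit
    print(' white ang',np.degrees(np.angle(sum(np.exp(1j*np.radians(x-120*i)) for i,x in enumerate(a)))))
print('disc',c2((303,213),.012))
a,b,c=[c2(p,.012) for p in[(45,268),(353,278),(361,157)]]
print('plate',a,b,c,np.linalg.norm(b-a),np.linalg.norm(c-b),np.degrees(np.arctan2(*(b-a)[1::-1])),np.degrees(np.arctan2(*(c-b)[1::-1])))
r=[c2(p,.065) for p in[(552,63),(763,70),(762,152),(551,147)]]
print('rack',np.round(r,4),np.mean(r,0),[np.linalg.norm(r[i]-r[i-1]) for i in range(4)],np.degrees(np.arctan2(*(r[0]-r[1])[1::-1])))
print('cells',[c2(p,.065) for p in[(591,103),(657,105),(723,107)]])
print('base',[c2(p,.025).round(4) for p in[(566,254),(619,257),(614,331),(562,328)]],'ball',c2((585,325),.092))
E
```

```text
sand [ 0.4835 -0.3197  0.11  ] [ 0.484 -0.32   0.11 ] [ -28.2   94.6 -146.2] [np.float64(0.0127), np.float64(0.0128), np.float64(0.0122)]
 white ang -26.61536873518361
gran [ 0.6043 -0.29    0.11  ] [ 0.6043 -0.2904  0.11  ] [168.8 -70.8  50.9] [np.float64(0.0122), np.float64(0.0127), np.float64(0.0124)]
 white ang 169.61629558935002
bas [ 0.512  -0.1895  0.11  ] [ 0.5114 -0.188   0.11  ] [ 47.9 169.4 -70.6] [np.float64(0.0128), np.float64(0.013), np.float64(0.0126)]
 white ang 48.89693921520315
disc [0.52157482 0.30237935 0.012     ]
plate [0.45920117 0.53796728 0.012     ] [0.46186849 0.24959945 0.012     ] [0.57826036 0.25223972 0.012     ] 0.2883801725754858 0.11642180986079453 -89.47004627753198 1.2994956616017654
rack [[ 0.6642  0.0713  0.065 ]
 [ 0.6659 -0.1258  0.065 ]
 [ 0.5873 -0.1263  0.065 ]
 [ 0.5836  0.0679  0.065 ]] [ 0.6252247  -0.02821178  0.065     ] [np.float64(0.08064260816127905), np.float64(0.19705812275617735), np.float64(0.07857608284653032), np.float64(0.19415945236685328)] 90.49025106609969
cells [array([0.62709007, 0.03305654, 0.065     ]), array([ 0.62781753, -0.02819501,  0.065     ]), array([ 0.62854012, -0.08938214,  0.065     ])]
base [array([0.4911, 0.0506, 0.025 ]), array([0.4904, 0.0011, 0.025 ]), array([0.4217, 0.0028, 0.025 ]), array([0.4223, 0.0508, 0.025 ])] ball [0.41919369 0.02800958 0.092     ]
```

```bash
cat >> h.py <<'E'
def go(gx,gy,gz,yaw=None,prev=None):
    """numbers to reach grasp point gx,gy,gz, tool-x heading yaw(deg)"""
    s=env.read_state();Rm=R.from_rotvec(s['eef_rot']).as_matrix();p=s['position']
    y0=np.degrees(np.arctan2(Rm[1,0],Rm[0,0]))
    d=np.array([gx,gy,gz+.155])-p
    t=Rm.T@d/.6
    dy=0 if yaw is None else (yaw-y0)
    q1=np.degrees(np.arctan2(gy,gx));q6=s['joint_pos'][5]
    q6n=q6+np.radians(q1)-s['joint_pos'][0]-np.radians(dy)
    alt=[(dy+k,) for k in(-360,360)]
    if abs(q6n)>2.6:
        for k in(-360,360):
            if abs(q6n-np.radians(k))<2.6: dy+=k;q6n-=np.radians(k)
    print('shift',t.round(3).tolist(),'turn',round(-np.radians(dy)/1.5,3),'deg',round(dy,1),'rows>=',max(np.linalg.norm(d)/.0417,abs(dy)/7.16).round(1),'q6',round(q6n,2),'grasp',(p-[0,0,.155]).round(4).tolist(),'yaw',round(y0,1),'zdev',Rm[:2,2].round(4).tolist(),'w',round(s['width'],4),'t',round(s['time'],2),'F',s['wrist_force'].round(1).tolist())
E
python3 -c "
from h import *
go(.362,.027,.25,0);go(.362,.027,.096,0)"
```

```text
shift [0.587, -0.852, -0.001] turn 0.214 deg -18.4 rows>= 14.9 q6 1.65 grasp [0.1892, -0.5692, 0.2489] yaw 18.4 zdev [-0.0003, 0.0014] w 0.0856 t 0.15 F [0.5, 0.0, -0.1]
shift [0.587, -0.852, 0.256] turn 0.214 deg -18.4 rows>= 15.3 q6 1.65 grasp [0.1892, -0.5692, 0.2489] yaw 18.4 zdev [-0.0003, 0.0014] w 0.0856 t 0.15 F [0.5, 0.0, -0.1]
```

drive_tool([
  [1,[0.587,-0.852,0],0.214],
  [1,[0.587,-0.852,0],0.214],
  [1,[0.587,-0.852,0],0.214],
  [1,[0.587,-0.852,0],0.214],
  [1,[0.587,-0.852,0],0.214],
  [1,[0.587,-0.852,0],0.214],
  [1,[0.587,-0.852,0],0.214],
  [1,[0.587,-0.852,0],0.214],
  [1,[0.587,-0.852,0],0.214],
  [1,[0.587,-0.852,0],0.214],
  [1,[0.587,-0.852,0],0.214],
  [1,[0.587,-0.852,0],0.214],
  [1,[0.587,-0.852,0],0.214],
  [1,[0.587,-0.852,0],0.214],
  [1,[0.587,-0.852,0],0.214],
  [1,[0.587,-0.852,0],0.214],
  [1,[0.587,-0.852,0.256],0.214],
  [1,[0.587,-0.852,0.256],0.214],
  [1,[0.587,-0.852,0.256],0.214],
  [1,[0.587,-0.852,0.256],0.214],
], force=60)

```text
time: 1.82
position: [0.3607, 0.0269, 0.2474]
eef_rot: [-3.141, -0.001, 0.005]
wrist_force: [-0.1, -0.0, -0.9]
width: -0.0001
```

```bash
python3 -c "
from h import *
go(.362,.027,.096,0);go(.467,.027,.096,0);f=grab('scene');crop(f,150,100,330,230,4,'l1.png')"
```

```text
shift [0.002, -0.0, -0.006] turn 0.0 deg -0.0 rows>= 0.1 q6 1.65 grasp [0.3607, 0.0269, 0.0924] yaw 0.0 zdev [-0.0031, 0.0001] w -0.0001 t 1.82 F [-0.1, -0.0, -0.9]
shift [0.177, -0.0, -0.007] turn 0.0 deg -0.0 rows>= 2.6 q6 1.63 grasp [0.3607, 0.0269, 0.0924] yaw 0.0 zdev [-0.0031, 0.0001] w -0.0001 t 1.82 F [-0.1, -0.0, -0.9]
```

View pics/l1.png

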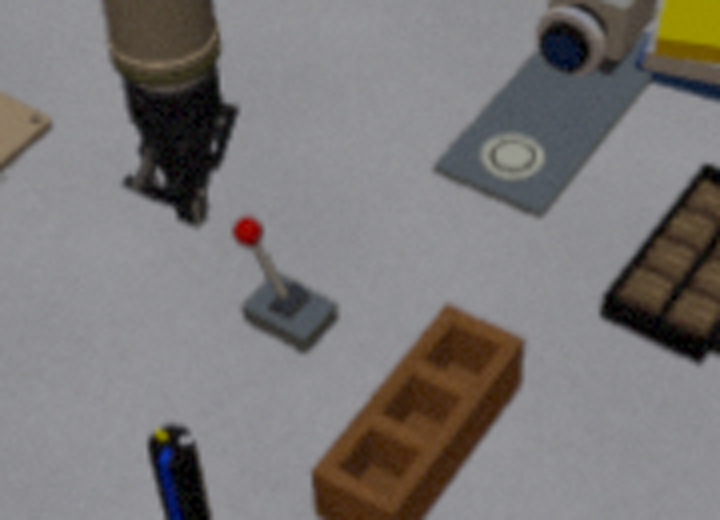

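Closed fingers (crop 195,215) stand behind the red ball (248,232). I'll push slowly, then back off.

drive_tool([
  [1,[0.03,0,0],0],
  [1,[0.045,0,0],0],
  [1,[0.06,0,0],0],
  [1,[0.075,0,0],0],
  [1,[0.09,0,0],0],
  [1,[0.105,0,0],0],
  [1,[0.12,0,0],0],
  [1,[0.135,0,0],0],
  [1,[0.15,0,0],0],
  [1,[0.16,0,0],0],
  [1,[0.168,0,0],0],
  [1,[0.173,0,0],0],
  [1,[0.176,0,0],0],
  [1,[0.176,0,0],0],
  [1,[0.176,0,0],0],
])

```text
time: 3.12
position: [0.4678, 0.0268, 0.2512]
eef_rot: [-3.142, 0.0, -0.0]
wrist_force: [0.3, -0.2, -0.1]
width: -0.0003
```

```bash
python3 -c "
from h import *
go(.467,.027,.096,0);f=grab('scene');crop(f,150,100,330,230,4,'l2.png')"
```

```text
shift [-0.001, -0.0, 0.0] turn -0.0 deg 0.0 rows>= 0.0 q6 1.63 grasp [0.4678, 0.0268, 0.0962] yaw -0.0 zdev [0.0001, 0.0001] w -0.0003 t 3.12 F [0.3, -0.2, -0.1]
```

View pics/l2.png

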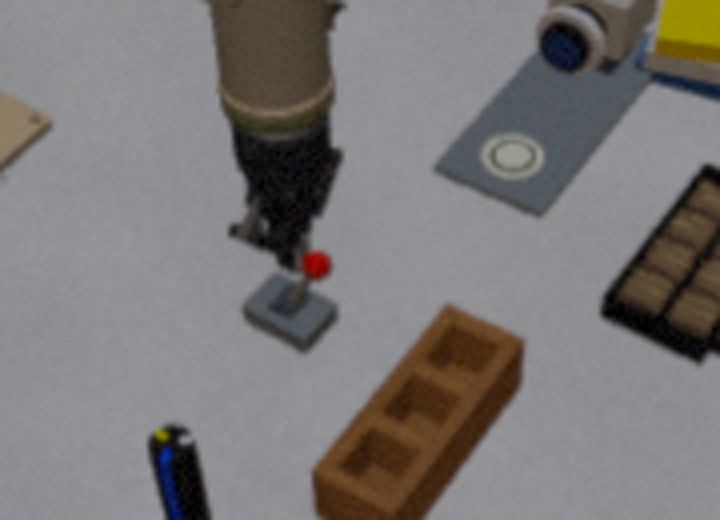

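```bash
python3 -c "
from h import *
f=grab('scene');print(onz(f,228.9,165.9,.092),onz(f,228.9,165.9,.095));go(.467,.027,.25,0);go(.46,.027,.25,60);go(.484,-.32,.25,123)"
```

```text
[0.49081521 0.02892132 0.092     ] [0.49252669 0.02677719 0.095     ]
shift [-0.001, -0.0, -0.256] turn -0.0 deg 0.0 rows>= 3.7 q6 1.63 grasp [0.4677, 0.0268, 0.0962] yaw -0.0 zdev [0.0002, 0.0] w 0.0001 t 3.22 F [0.1, -0.2, 0.4]
shift [-0.013, -0.0, -0.256] turn -0.698 deg 60.0 rows>= 8.4 q6 0.58 grasp [0.4677, 0.0268, 0.0962] yaw -0.0 zdev [0.0002, 0.0] w 0.0001 t 3.22 F [0.1, -0.2, 0.4]
shift [0.027, 0.578, -0.256] turn -1.431 deg 123.0 rows>= 17.2 q6 -1.16 grasp [0.4677, 0.0268, 0.0962] yaw -0.0 zdev [0.0002, 0.0] w 0.0001 t 3.22 F [0.1, -0.2, 0.4]
```

The ball is now at x≈0.491, about 35 mm past the pivot, so the lever is at roughly 0.95 rad, which counts as on. Next I go up and over to the sandstone.

drive_tool([
  [1,[-0.02,0,-0.05],0],
  [1,[-0.02,0,-0.12],0],
  [1,[-0.02,0,-0.256],0],
  [0,[-0.02,0,-0.256],-0.1],
  [0,[0.027,0.578,-0.256],-0.98],
  [0,[0.027,0.578,-0.256],-0.98],
  [0,[0.027,0.578,-0.256],-0.98],
  [0,[0.027,0.578,-0.256],-0.98],
  [0,[0.027,0.578,-0.256],-0.98],
  [0,[0.027,0.578,-0.256],-0.98],
  [0,[0.027,0.578,-0.256],-0.98],
  [0,[0.027,0.578,-0.256],-0.98],
  [0,[0.027,0.578,-0.256],-0.98],
  [0,[0.027,0.578,-0.256],-0.98],
  [0,[0.027,0.578,-0.256],-0.98],
  [0,[0.027,0.578,-0.256],-0.98],
  [0,[0.027,0.578,-0.256],-0.98],
])

```text
time: 4.63
position: [0.4837, -0.3204, 0.4044]
eef_rot: [-2.328, -2.109, 0.0]
wrist_force: [-1.2, 0.6, 0.1]
width: 0.0851
```

```bash
python3 -c "
from h import *
go(.484,-.32,.25,123);go(.484,-.32,.087,123);f=grab('top');crop(f,220,150,430,270,3.5,'t3.png');f=grab('scene');crop(f,130,180,300,300,4,'s3.png')"
```

```text
shift [0.001, 0.0, -0.001] turn -0.45 deg 38.7 rows>= 5.4 q6 -1.16 grasp [0.4837, -0.3204, 0.2494] yaw 84.3 zdev [-0.0003, 0.0003] w 0.0851 t 4.63 F [-1.2, 0.6, 0.1]
shift [0.001, 0.0, 0.271] turn -0.45 deg 38.7 rows>= 5.4 q6 -1.16 grasp [0.4837, -0.3204, 0.2494] yaw 84.3 zdev [-0.0003, 0.0003] w 0.0851 t 4.63 F [-1.2, 0.6, 0.1]
```

View pics/s3.png

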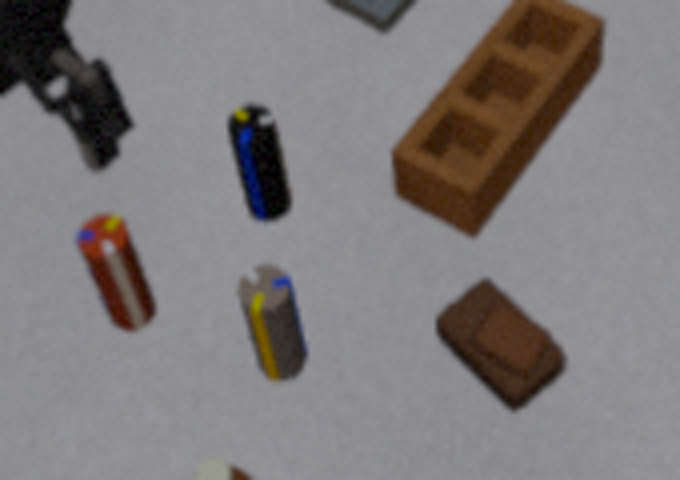

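View pics/t3.png

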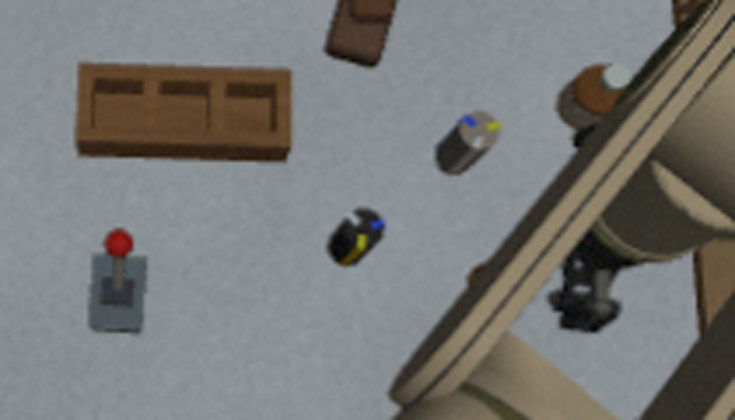

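```bash
python3 -c "
from h import *
f=grab('scene');print(onz(f,155.6,238.6,.11),onz(f,195.7,249.9,.11),onz(f,193,208,.11));print(proj(f,(.4837,-.3204,.235)))"
```

```text
[ 0.48561766 -0.31925122  0.11      ] [ 0.60264159 -0.28610473  0.11      ] [ 0.50815778 -0.17931424  0.11      ]
(np.float64(144.3201157045391), np.float64(212.96241084381828))
```

drive_tool([
  [0,[0,0,0],-0.45],
  [0,[0,0,0],-0.45],
  [0,[0,0,0],-0.45],
  [0,[0,0,0],-0.45],
  [0,[0,0,0],-0.45],
  [0,[0,0,0],-0.45],
  [0,[0,0,0.07],-0.45],
  [0,[0,0,0.14],-0.45],
  [0,[0,0,0.2],-0.45],
  [0,[0,0,0.24],-0.45],
  [0,[0,0,0.274],-0.45],
  [0,[0,0,0.274],-0.45],
  [0.3,[0,0,0.274],-0.45],
  [0.5,[0,0,0.274],-0.45],
  [0.8,[0,0,0.274],-0.45],
  [0.8,[0,0,0.274],-0.45],
  [0.8,[0,0,0.274],-0.45],
  [0.8,[0,0,0.274],-0.45],
  [0.8,[0,0,0.274],-0.45],
  [0.8,[0,0,0.274],-0.45],
], force=50)

```text
time: 6.45
position: [0.4848, -0.3206, 0.2427]
eef_rot: [1.5, 2.756, -0.001]
wrist_force: [-0.3, 1.3, 5.8]
width: 0.0352
```

```bash
python3 -c "
from h import *
go(.484,-.32,.25,123);f=grab('scene');crop(f,100,150,300,300,4,'s4.png')"
```

```text
shift [0.001, -0.0, -0.271] turn -0.001 deg 0.1 rows>= 3.9 q6 -1.16 grasp [0.4848, -0.3206, 0.0877] yaw 122.9 zdev [0.003, -0.0023] w 0.0352 t 6.45 F [-0.3, 1.3, 5.8]
```

View pics/s4.png

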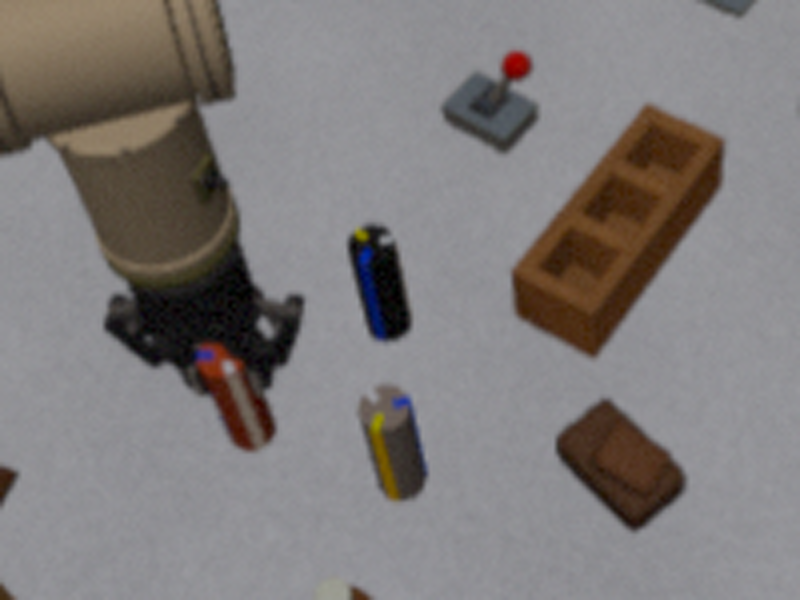

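drive_tool([
  [0.8,[0,0,-0.06],0],
  [0.8,[0,0,-0.12],0],
  [0.8,[0,0,-0.18],0],
  [0.8,[0,0,-0.24],0],
  [0.8,[0,0,-0.271],0],
  [0.8,[0,0,-0.271],0],
])

```text
time: 7.0
position: [0.4849, -0.3208, 0.4102]
eef_rot: [1.497, 2.75, -0.003]
wrist_force: [0.4, -0.6, -2.3]
width: 0.0348
```

```bash
python3 -c "
from h import *
go(.5215,.3025,.25,200);f=grab('scene');crop(f,100,130,300,280,4,'s5.png')"
```

```text
shift [0.839, 0.615, 0.002] turn -0.897 deg 77.1 rows>= 15.0 q6 -1.39 grasp [0.4849, -0.3208, 0.2552] yaw 122.9 zdev [0.0085, -0.0068] w 0.0348 t 7.0 F [0.4, -0.6, -2.3]
```

View pics/s5.png

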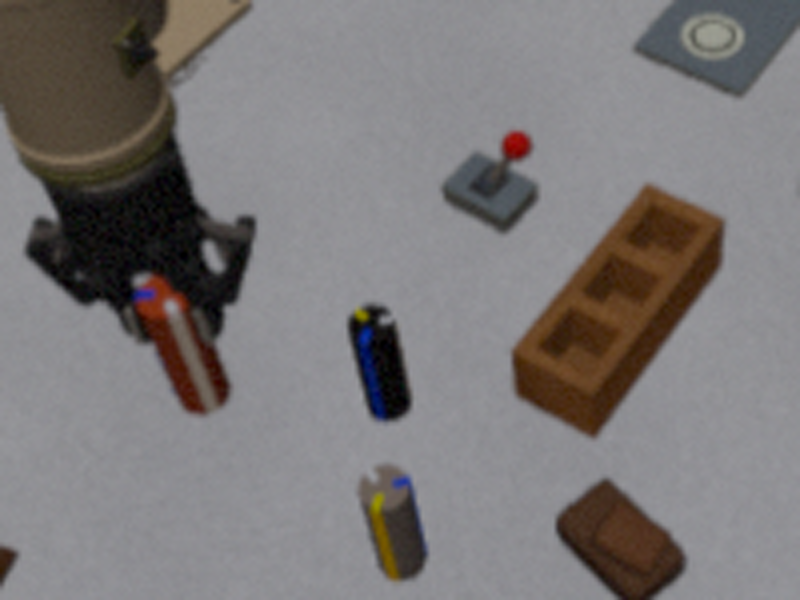

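drive_tool([
  [0.8,[0.84,0.615,0],-0.9],
  [0.8,[0.84,0.615,0],-0.9],
  [0.8,[0.84,0.615,0],-0.9],
  [0.8,[0.84,0.615,0],-0.9],
  [0.8,[0.84,0.615,0],-0.9],
  [0.8,[0.84,0.615,0],-0.9],
  [0.8,[0.84,0.615,0],-0.9],
  [0.8,[0.84,0.615,0],-0.9],
  [0.8,[0.84,0.615,0],-0.9],
  [0.8,[0.84,0.615,0],-0.9],
  [0.8,[0.84,0.615,0],-0.9],
  [0.8,[0.84,0.615,0],-0.9],
  [0.8,[0.84,0.615,0],-0.9],
  [0.8,[0.84,0.615,0],-0.9],
  [0.8,[0.84,0.615,0],-0.9],
  [0.8,[0.84,0.615,0],-0.9],
  [0.8,[0.84,0.615,0],-0.9],
  [0.8,[0.84,0.615,0],-0.9],
])

```text
time: 8.55
position: [0.5196, 0.3035, 0.4003]
eef_rot: [0.553, -3.089, 0.002]
wrist_force: [-0.3, -0.6, -3.3]
width: 0.035
```

```bash
python3 -c "
from h import *
go(.5215,.3025,.13,240.4-360);f=grab('top');crop(f,85,150,310,260,3.5,'t6.png');f=grab('scene');crop(f,200,60,400,210,4,'s6.png')"
```

```text
shift [-0.003, -0.003, 0.192] turn -0.467 deg 40.1 rows>= 5.6 q6 -2.1 grasp [0.5196, 0.3035, 0.2453] yaw -159.7 zdev [-0.0035, -0.0022] w 0.035 t 8.55 F [-0.3, -0.6, -3.3]
```

View pics/t6.png

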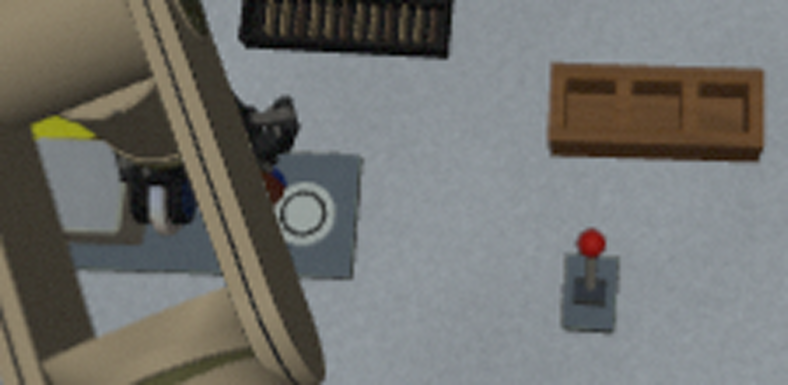

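View pics/s6.png

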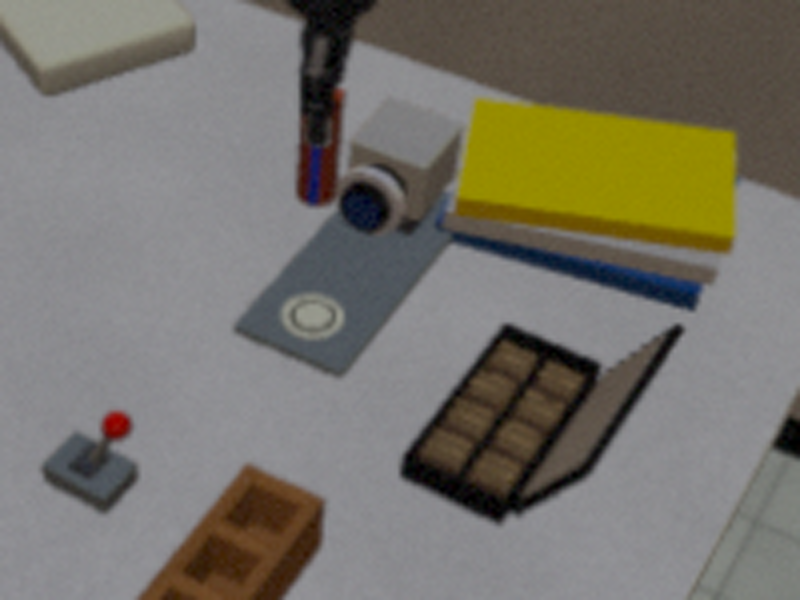

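drive_tool([
  [0.8,[0,0,0.04],-0.1],
  [0.8,[-0.003,-0.003,0.08],-0.2],
  [0.8,[-0.003,-0.003,0.12],-0.3],
  [0.8,[-0.003,-0.003,0.15],-0.38],
  [0.8,[-0.003,-0.003,0.18],-0.44],
  [0.8,[-0.003,-0.003,0.192],-0.467],
  [0.8,[-0.003,-0.003,0.192],-0.467],
  [0.8,[-0.003,-0.003,0.192],-0.467],
  [0.8,[-0.003,-0.003,0.192],-0.467],
])

```text
time: 9.4
position: [0.5231, 0.3019, 0.2889]
eef_rot: [-1.573, 2.717, -0.0]
wrist_force: [0.1, 0.1, -2.9]
width: 0.0349
```

```bash
python3 -c "
from h import *
go(.5215,.3025,.13,240.4-360);f=grab('top');crop(f,85,150,310,260,3.5,'t7.png');f=grab('scene');crop(f,230,70,350,160,6,'s7.png')"
```

```text
shift [0.0, 0.003, 0.006] turn -0.003 deg 0.3 rows>= 0.1 q6 -2.1 grasp [0.5231, 0.3019, 0.1339] yaw -119.9 zdev [0.0015, 0.0006] w 0.0349 t 9.4 F [0.1, 0.1, -2.9]
```

View pics/t7.png

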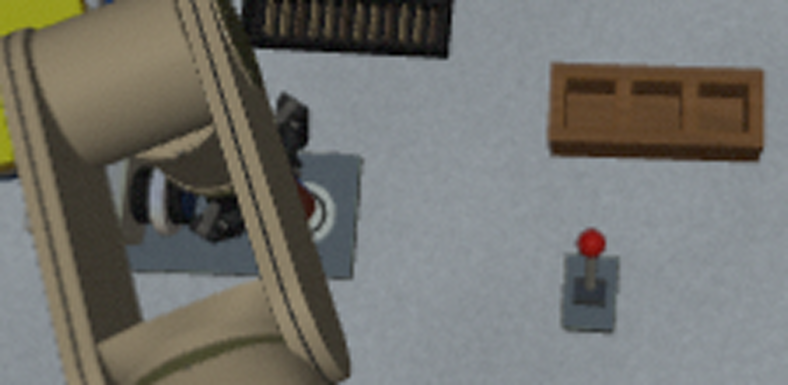

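View pics/s7.png

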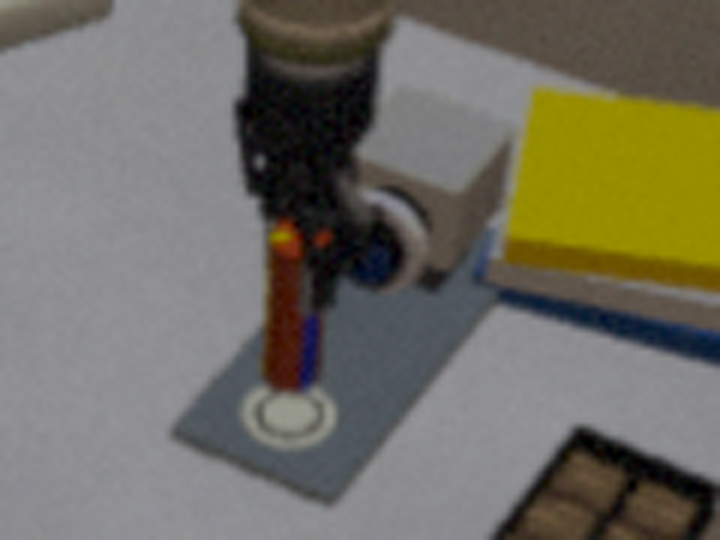

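White expected towards the lens: the scene view shows blue on the right (crop 310,330) and the yellow tick left-front (283,237), consistent with it. I hold, then begin the turn.

drive_tool([
  [0.8,[0,0,0],0],
  [0.8,[0,0,0],0],
  [0.8,[0,0,0],0],
  [0.8,[0,0,0],0],
  [0.8,[0,0,0],0],
  [0.8,[0,0,0],0],
  [0.8,[0,0,0],0],
  [0.8,[0,0,0],0],
  [0.8,[0,0,0],0],
  [0.8,[0,0,0],0],
  [0.8,[0,0,0],0],
  [0.8,[0,0,0],0],
  [0.8,[0,0,0],0.06],
  [0.8,[0,0,0],0.13],
  [0.8,[0,0,0],0.2],
  [0.8,[0,0,0],0.27],
  [0.8,[0,0,0],0.34],
  [0.8,[0,0,0],0.41],
  [0.8,[0,0,0],0.48],
  [0.8,[0,0,0],0.55],
])

```text
time: 11.17
position: [0.5225, 0.3025, 0.2877]
eef_rot: [0.35, -3.122, 0.0]
wrist_force: [-0.2, 0.1, -3.3]
width: 0.0351
```

```bash
python3 -c "
from h import *
go(.5215,.3025,.13,120.4)"
```

```text
shift [0.002, 0.0, 0.004] turn 0.843 deg -72.4 rows>= 10.1 q6 -0.0 grasp [0.5225, 0.3025, 0.1327] yaw -167.2 zdev [-0.0, -0.0] w 0.0351 t 11.17 F [-0.2, 0.1, -3.3]
```

drive_tool([
  [0.8,[0,0,0],0.07],
  [0.8,[0,0,0],0.15],
  [0.8,[0,0,0],0.23],
  [0.8,[0,0,0],0.31],
  [0.8,[0,0,0],0.39],
  [0.8,[0,0,0],0.47],
  [0.8,[0,0,0],0.55],
  [0.8,[0,0,0],0.63],
  [0.8,[0,0,0],0.71],
  [0.8,[0,0,0],0.78],
  [0.8,[0,0,0],0.825],
  [0.8,[0,0,0],0.843],
  [0.8,[0,0,0],0.843],
  [0.8,[0,0,0],0.843],
  [0.8,[0,0,0],0.843],
])

```text
time: 12.42
position: [0.5225, 0.3025, 0.2877]
eef_rot: [-1.554, -2.731, 0.0]
wrist_force: [-0.4, 1.0, -3.8]
width: 0.0352
```

```bash
python3 -c "
from h import *
go(.5215,.3025,.13,120.4);f=grab('scene');crop(f,230,70,350,160,6,'s8.png')"
```

```text
shift [0.001, -0.001, 0.004] turn 0.004 deg -0.3 rows>= 0.1 q6 -0.0 grasp [0.5225, 0.3025, 0.1327] yaw 120.7 zdev [-0.0, 0.0] w 0.0352 t 12.42 F [-0.4, 1.0, -3.8]
```

View pics/s8.png

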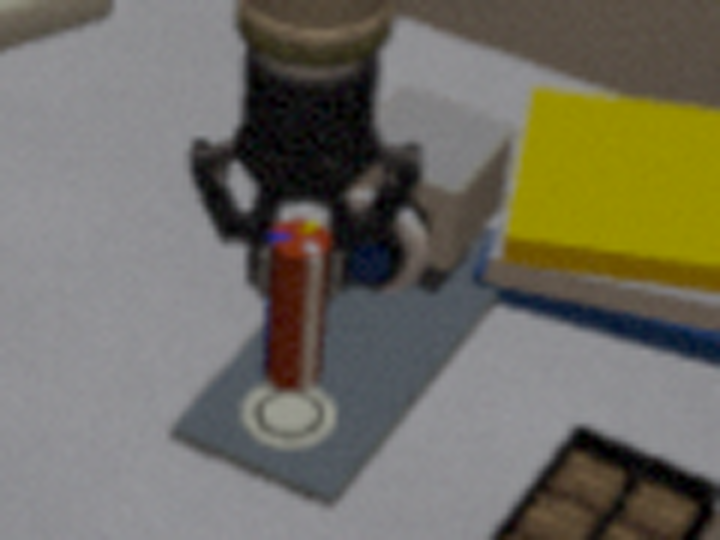

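White is now where blue was and the yellow tick points to the lens. I hold and turn on to blue.

drive_tool([
  [0.8,[0,0,0],0],
  [0.8,[0,0,0],0],
  [0.8,[0,0,0],0],
  [0.8,[0,0,0],0],
  [0.8,[0,0,0],0],
  [0.8,[0,0,0],0],
  [0.8,[0,0,0],0],
  [0.8,[0,0,0],0],
  [0.8,[0,0,0],0],
  [0.8,[0,0,0],0],
  [0.8,[0,0,0],0],
  [0.8,[0,0,0],0],
  [0.8,[0,0,0],0.06],
  [0.8,[0,0,0],0.13],
  [0.8,[0,0,0],0.2],
  [0.8,[0,0,0],0.27],
  [0.8,[0,0,0],0.34],
  [0.8,[0,0,0],0.41],
  [0.8,[0,0,0],0.48],
  [0.8,[0,0,0],0.55],
])

```text
time: 14.13
position: [0.5225, 0.3025, 0.2877]
eef_rot: [-2.524, -1.871, 0.0]
wrist_force: [-0.2, -0.1, -3.4]
width: 0.035
```

drive_tool([
  [0.8,[0,0,0],0.07],
  [0.8,[0,0,0],0.15],
  [0.8,[0,0,0],0.23],
  [0.8,[0,0,0],0.31],
  [0.8,[0,0,0],0.39],
  [0.8,[0,0,0],0.47],
  [0.8,[0,0,0],0.55],
  [0.8,[0,0,0],0.63],
  [0.8,[0,0,0],0.71],
  [0.8,[0,0,0],0.78],
  [0.8,[0,0,0],0.825],
  [0.8,[0,0,0],0.848],
  [0.8,[0,0,0],0.848],
  [0.8,[0,0,0],0.848],
  [0.8,[0,0,0],0.848],
])

```text
time: 15.38
position: [0.5225, 0.3025, 0.2877]
eef_rot: [3.142, 0.016, 0.0]
wrist_force: [0.2, -0.5, -3.0]
width: 0.035
```

```bash
python3 -c "
from h import *
go(.5215,.3025,.13,0.4);f=grab('scene');crop(f,230,70,350,160,6,'s9.png')"
```

```text
shift [-0.002, -0.0, 0.005] turn 0.002 deg -0.2 rows>= 0.1 q6 2.09 grasp [0.5225, 0.3025, 0.1327] yaw 0.6 zdev [0.0, -0.0] w 0.035 t 15.38 F [0.2, -0.5, -3.0]
```

View pics/s9.png

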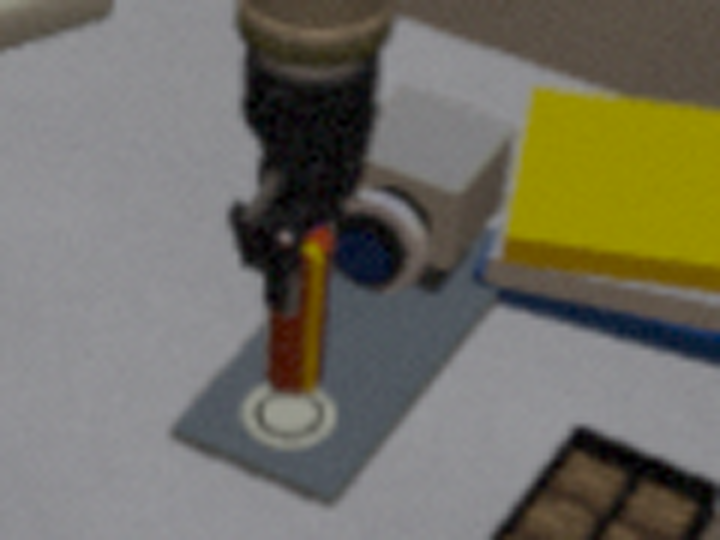

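drive_tool([
  [0.8,[0,0,0],0],
  [0.8,[0,0,0],0],
  [0.8,[0,0,0],0],
  [0.8,[0,0,0],0],
  [0.8,[0,0,0],0],
  [0.8,[0,0,0],0],
  [0.8,[0,0,0],0],
  [0.8,[0,0,0],0],
  [0.8,[0,0,0],0],
  [0.8,[0,0,0],0],
  [0.8,[0,0,0],0],
  [0.8,[0,0,0],0],
  [0.8,[0,0,0],0],
  [0.8,[0,0,-0.05],0],
  [0.8,[0,0,-0.1],0],
  [0.8,[0,0,-0.15],0],
  [0.8,[0,0,-0.2],0],
  [0.8,[0,0,-0.2],0],
])

```text
time: 16.93
position: [0.5238, 0.3031, 0.4161]
eef_rot: [-3.137, -0.014, -0.017]
wrist_force: [2.2, 0.3, -1.3]
width: 0.0349
```

```bash
python3 -c "
from h import *
f=grab('top');crop(f,225,150,330,230,7,'t10.png');go(.627,.033,.25,90)"
```

```text
shift [0.168, 0.451, 0.013] turn -1.041 deg 89.5 rows>= 12.5 q6 0.05 grasp [0.5235, 0.303, 0.2577] yaw 0.5 zdev [0.0078, 0.0037] w 0.035 t 16.98 F [0.3, 0.6, -3.5]
```

View pics/t10.png

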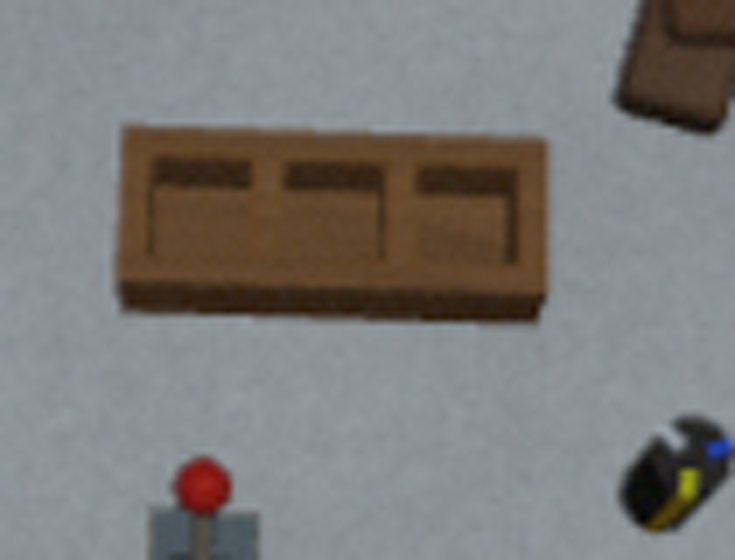

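```bash
python3 - <<'E'
from h import *
f=grab('top')
c=lambda p:onz(f,225+(p[0]+.5)/7-.5,150+(p[1]+.5)/7-.5,.065).round(4)
print([c(p) for p in[(201,209.5),(334.5,213),(467,216)]])
r=np.array([c(p) for p in[(122,126),(547,139),(546,296),(118,281)]]);print(r,r.mean(0))
s=grab('scene');crop(s,220,165,300,245,8,'s10.png')
E
```

```text
[array([0.6256, 0.0337, 0.065 ]), array([ 0.6266, -0.0282,  0.065 ]), array([ 0.6278, -0.0896,  0.065 ])]
[[ 0.6644  0.0725  0.065 ]
 [ 0.6666 -0.126   0.065 ]
 [ 0.5913 -0.1269  0.065 ]
 [ 0.5899  0.0703  0.065 ]] [ 0.62805  -0.027525  0.065   ]
```

View pics/s10.png

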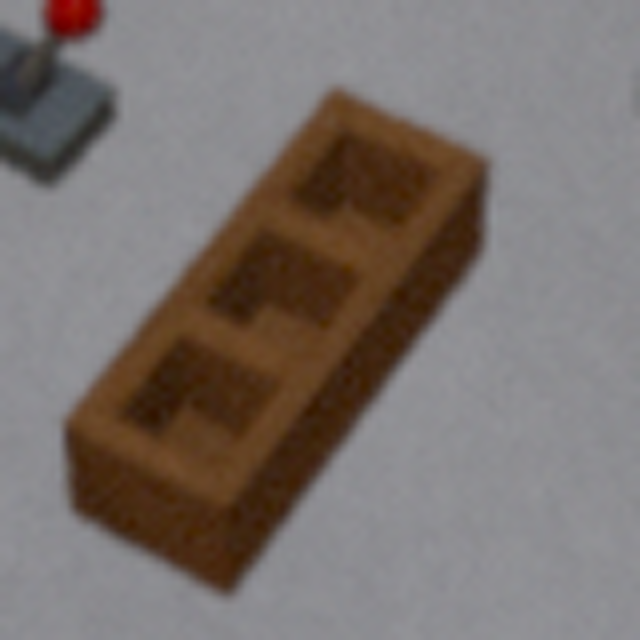

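drive_tool([
  [0.8,[0.168,0.45,0.01],-1.0],
  [0.8,[0.168,0.45,0.01],-1.0],
  [0.8,[0.168,0.45,0.01],-1.0],
  [0.8,[0.168,0.45,0.01],-1.0],
  [0.8,[0.168,0.45,0.01],-1.0],
  [0.8,[0.168,0.45,0.01],-1.0],
  [0.8,[0.168,0.45,0.01],-1.0],
  [0.8,[0.168,0.45,0.01],-1.0],
  [0.8,[0.168,0.45,0.01],-1.0],
  [0.8,[0.168,0.45,0.01],-1.0],
  [0.8,[0.168,0.45,0.01],-1.0],
  [0.8,[0.168,0.45,0.01],-1.0],
  [0.8,[0.168,0.45,0.01],-1.0],
  [0.8,[0.168,0.45,0.01],-1.0],
  [0.8,[0.168,0.45,0.01],-1.0],
])

```text
time: 18.33
position: [0.6252, 0.0334, 0.3992]
eef_rot: [-2.29, -2.147, 0.004]
wrist_force: [-0.3, -0.4, -3.5]
width: 0.0347
```

```bash
python3 -c "
from h import *
s=grab('scene');crop(s,210,80,310,220,5,'s11.png');print(onz(s,265.8,187.2,.065));go(.627,.033,.165,90)"
```

```text
[0.63043041 0.03628068 0.065     ]
shift [-0.001, 0.003, 0.133] turn -0.043 deg 3.7 rows>= 1.9 q6 0.05 grasp [0.6253, 0.0334, 0.2447] yaw 86.3 zdev [-0.003, 0.0001] w 0.0348 t 18.38 F [-0.9, 0.1, -3.6]
```

View pics/s11.png

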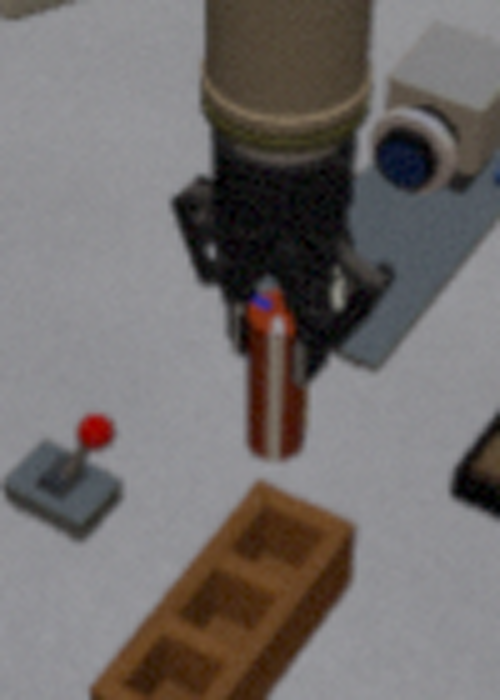

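```bash
python3 -c "
from h import *
s=grab('scene')
import numpy as np
for z in(.16,.157):
  P=[proj(s,(.6253+.018*np.cos(a),.0334+.018*np.sin(a),z)) for a in np.linspace(0,6.28,90)];P=(np.array(P)-[210,80])*5;print(P.min(0),P.max(0))
print((np.array(proj(s,(.6253,.0334,.27)))-[210,80])*5)
"
```

```text
[243.40218795 415.89952372] [302.42276029 459.79116813]
[243.36453316 419.20077683] [302.26312357 463.06876766]
[276.79772286 306.87562455]
```

drive_tool([
  [0.8,[-0.001,0.003,0.04],-0.043],
  [0.8,[-0.001,0.003,0.08],-0.043],
  [0.8,[-0.001,0.003,0.12],-0.043],
  [0.8,[-0.001,0.003,0.14],-0.043],
  [0.8,[-0.001,0.003,0.14],-0.043],
  [0.8,[-0.001,0.003,0.14],-0.043],
])

```text
time: 18.93
position: [0.6272, 0.0327, 0.3172]
eef_rot: [-2.218, -2.223, 0.002]
wrist_force: [0.5, 0.2, -2.6]
width: 0.0353
```

```bash
python3 -c "
from h import *
s=grab('scene');crop(s,210,120,310,220,6,'s12.png');go(.6275,.034,.097,90)"
```

```text
shift [0.002, -0.001, 0.111] turn 0.001 deg -0.1 rows>= 1.6 q6 0.05 grasp [0.6278, 0.0327, 0.1638] yaw 90.1 zdev [0.0011, 0.0] w 0.035 t 18.98 F [0.4, 0.6, -1.6]
```

View pics/s12.png

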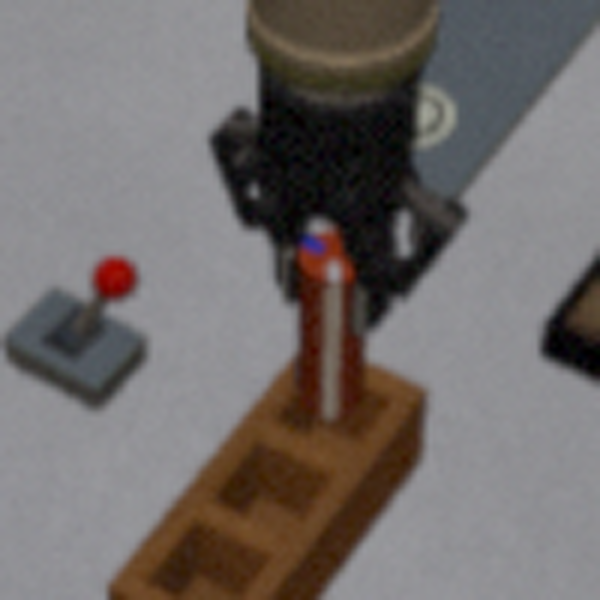

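drive_tool([
  [0.8,[0.001,0,0.02],0],
  [0.8,[0.001,0,0.04],0],
  [0.8,[0.001,0,0.06],0],
  [0.8,[0.001,0,0.08],0],
  [0.8,[0.001,0,0.095],0],
  [0.8,[0.001,0,0.105],0],
  [0.8,[0.001,0,0.111],0],
  [0.8,[0.001,0,0.111],0],
  [0.8,[0.001,0,0.111],0],
  [0.8,[0.001,0,0.111],0],
])

```text
time: 19.82
position: [0.6272, 0.0334, 0.2527]
eef_rot: [-2.218, -2.224, 0.001]
wrist_force: [-10.1, -0.1, 12.2]
width: 0.0348
```

```bash
python3 -c "
from h import *
s=grab('scene');crop(s,210,120,310,220,6,'s13.png');go(.6275,.034,.097,90)"
```

```text
shift [0.001, 0.0, 0.001] turn 0.002 deg -0.2 rows>= 0.0 q6 0.05 grasp [0.6272, 0.0334, 0.0977] yaw 90.2 zdev [-0.001, 0.0001] w 0.035 t 19.87 F [-9.9, -0.3, 13.9]
```

View pics/s13.png

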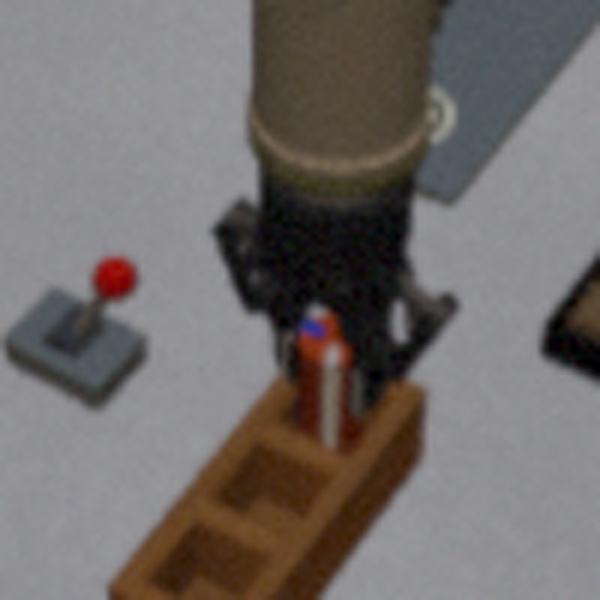

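drive_tool([
  [0.5,[0,0,0],0],
  [0.4,[0,0,0],0],
  [0.3,[0,0,0],0],
  [0.2,[0,0,0],0],
  [0.15,[0,0,0],0],
  [0.15,[0,0,0],0],
  [0.15,[0,0,-0.03],0],
  [0.15,[0,0,-0.08],0],
  [0.15,[0,0,-0.14],0],
  [0.15,[0,0,-0.21],0],
  [0.15,[0,0,-0.27],0],
  [0.15,[0,0,-0.27],0],
])

```text
time: 20.87
position: [0.629, 0.0333, 0.4237]
eef_rot: [2.211, 2.217, 0.016]
wrist_force: [0.5, -0.4, 2.2]
width: 0.0726
```

```bash
python3 - <<'E'
from h import *
s=grab('scene');crop(s,130,120,310,270,4.3,'s14.png');t=grab('top');crop(t,220,150,410,250,4,'t14.png')
P=(np.array(proj(s,(.627,.0335,.12)))-[130,120])*4.3;print(P)
go(.6043,-.290,.25,79)
E
```

```text
[579.64805181 242.00859207]
shift [-0.539, -0.041, 0.018] turn 0.13 deg -11.1 rows>= 7.8 q6 -0.26 grasp [0.628, 0.0333, 0.2611] yaw 90.1 zdev [0.0055, -0.0002] w 0.073 t 20.97 F [-0.3, -0.7, -0.9]
```

View pics/s14.png

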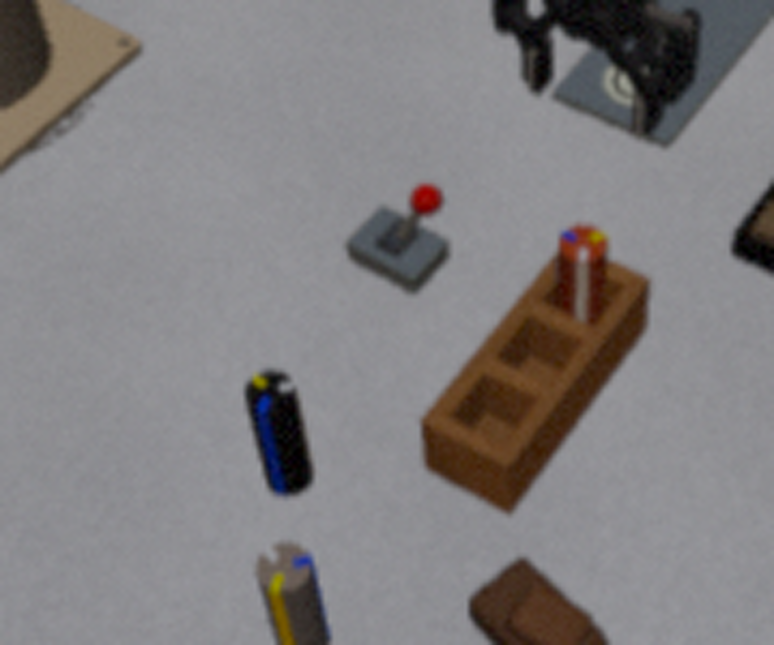

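View pics/t14.png

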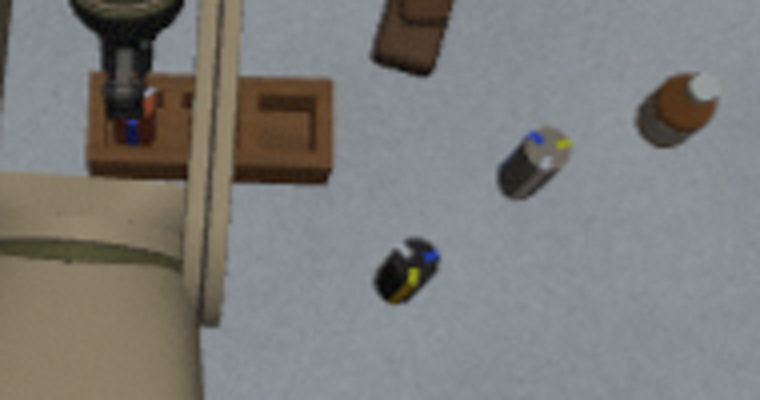

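drive_tool([
  [0,[-0.537,-0.041,0.018],0.13],
  [0,[-0.537,-0.041,0.018],0.13],
  [0,[-0.537,-0.041,0.018],0.13],
  [0,[-0.537,-0.041,0.018],0.13],
  [0,[-0.537,-0.041,0.018],0.13],
  [0,[-0.537,-0.041,0.018],0.13],
  [0,[-0.537,-0.041,0.018],0.13],
  [0,[-0.537,-0.041,0.018],0.13],
  [0,[-0.537,-0.041,0.018],0.13],
  [0,[-0.537,-0.041,0.018],0.13],
  [0,[-0.537,-0.041,0.018],0.13],
  [0,[-0.537,-0.041,0.018],0.13],
])

```text
time: 21.97
position: [0.6038, -0.2877, 0.4012]
eef_rot: [-2.422, -1.998, 0.0]
wrist_force: [0.4, 0.2, 0.7]
width: 0.0854
```

```bash
python3 - <<'E'
from h import *
go(.604,-.289,.085,78.7)
s=grab('scene');crop(s,150,150,270,290,5,'s15.png')
E
```

```text
shift [-0.002, 0.001, 0.269] turn 0.004 deg -0.3 rows>= 3.9 q6 -0.25 grasp [0.6038, -0.2877, 0.2462] yaw 79.0 zdev [-0.0014, 0.0012] w 0.0854 t 21.97 F [0.4, 0.2, 0.7]
```

View pics/s15.png

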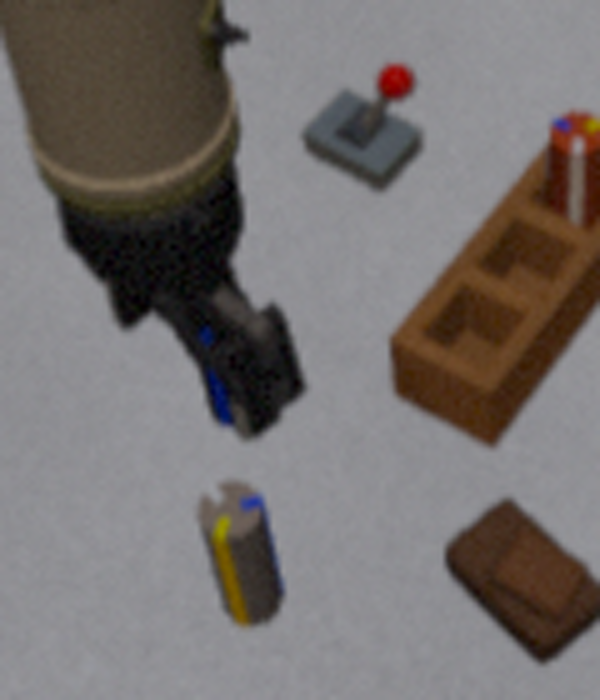

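drive_tool([
  [0,[-0.001,0.001,0.06],0.004],
  [0,[-0.001,0.001,0.12],0.004],
  [0,[-0.001,0.001,0.18],0.004],
  [0,[-0.001,0.001,0.23],0.004],
  [0,[-0.001,0.001,0.268],0.004],
  [0,[-0.001,0.001,0.268],0.004],
  [0,[-0.001,0.001,0.268],0.004],
  [0.3,[-0.001,0.001,0.268],0.004],
  [0.5,[-0.001,0.001,0.268],0.004],
  [0.8,[-0.001,0.001,0.268],0.004],
  [0.8,[-0.001,0.001,0.268],0.004],
  [0.8,[-0.001,0.001,0.268],0.004],
  [0.8,[-0.001,0.001,0.268],0.004],
  [0.8,[-0.001,0.001,0.268],0.004],
  [0.8,[-0.001,0.001,0.268],0.004],
])

```text
time: 23.27
position: [0.6048, -0.2901, 0.2437]
eef_rot: [2.429, 1.988, 0.002]
wrist_force: [-0.9, 0.8, 5.3]
width: 0.0353
```

```bash
python3 - <<'E'
from h import *
go(.604,-.289,.26,78.7)
s=grab('scene');crop(s,150,150,270,290,5,'s16.png')
E
```

```text
shift [0.001, -0.001, -0.286] turn -0.001 deg 0.1 rows>= 4.1 q6 -0.25 grasp [0.6048, -0.2901, 0.0887] yaw 78.6 zdev [0.0027, -0.0014] w 0.0353 t 23.27 F [-0.9, 0.8, 5.3]
```

View pics/s16.png

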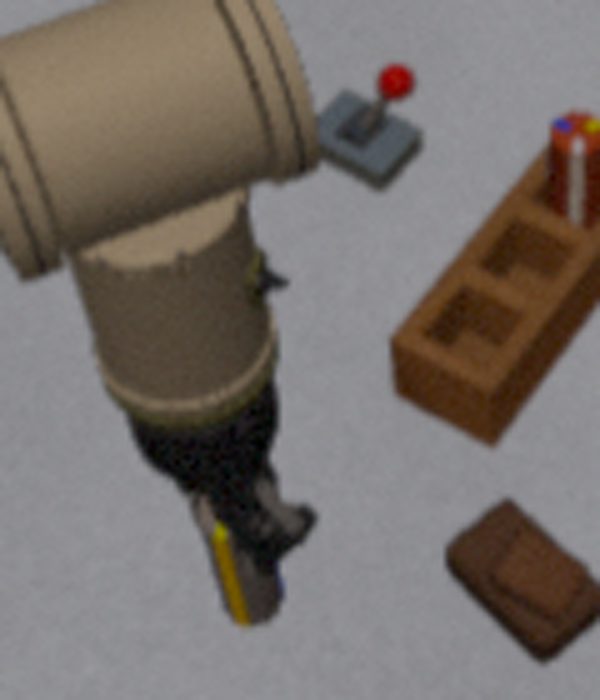

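drive_tool([
  [0.8,[0,0,-0.06],0],
  [0.8,[0,0,-0.12],0],
  [0.8,[0,0,-0.18],0],
  [0.8,[0,0,-0.24],0],
  [0.8,[0,0,-0.28],0],
  [0.8,[0,0,-0.28],0],
])

```text
time: 23.82
position: [0.605, -0.2903, 0.4183]
eef_rot: [2.422, 1.983, 0.007]
wrist_force: [0.3, -0.2, -1.6]
width: 0.0346
```

```bash
python3 - <<'E'
from h import *
go(.5215,.3025,.26,0)
t=grab('top');crop(t,85,150,310,260,3.5,'t17.png')
E
```

```text
shift [0.941, -0.331, -0.002] turn 0.915 deg -78.6 rows>= 14.4 q6 2.1 grasp [0.605, -0.2903, 0.2633] yaw 78.6 zdev [0.0104, -0.006] w 0.0346 t 23.82 F [0.3, -0.2, -1.6]
```

View pics/t17.png

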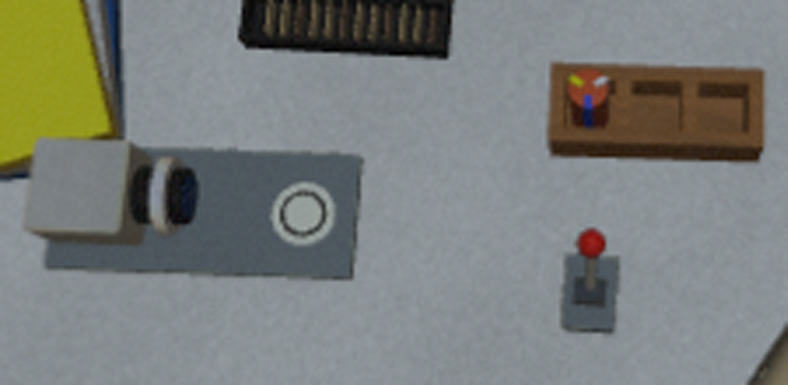

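Nothing has been moved aside: the disc is still at crop (303,213) and the rack is unchanged. I continue to the disc.

drive_tool([
  [0.8,[0.94,-0.33,0],0.91],
  [0.8,[0.94,-0.33,0],0.91],
  [0.8,[0.94,-0.33,0],0.91],
  [0.8,[0.94,-0.33,0],0.91],
  [0.8,[0.94,-0.33,0],0.91],
  [0.8,[0.94,-0.33,0],0.91],
  [0.8,[0.94,-0.33,0],0.91],
  [0.8,[0.94,-0.33,0],0.91],
  [0.8,[0.94,-0.33,0],0.91],
  [0.8,[0.94,-0.33,0],0.91],
  [0.8,[0.94,-0.33,0],0.91],
  [0.8,[0.94,-0.33,0],0.91],
  [0.8,[0.94,-0.33,0],0.91],
  [0.8,[0.94,-0.33,0],0.91],
  [0.8,[0.94,-0.33,0],0.91],
  [0.8,[0.94,-0.33,0],0.91],
  [0.8,[0.94,-0.33,0],0.91],
])

```text
time: 25.28
position: [0.52, 0.3041, 0.4066]
eef_rot: [3.14, 0.017, -0.006]
wrist_force: [0.1, -1.4, -2.5]
width: 0.0348
```

```bash
python3 - <<'E'
from h import *
go(.5215,.3025,.132,0)
t=grab('top');crop(t,85,150,310,260,3.5,'t18.png')
E
```

```text
shift [0.003, 0.002, 0.199] turn 0.007 deg -0.6 rows>= 2.9 q6 2.1 grasp [0.52, 0.3041, 0.2516] yaw 0.6 zdev [-0.0038, -0.0017] w 0.0348 t 25.28 F [0.1, -1.4, -2.5]
```

View pics/t18.png

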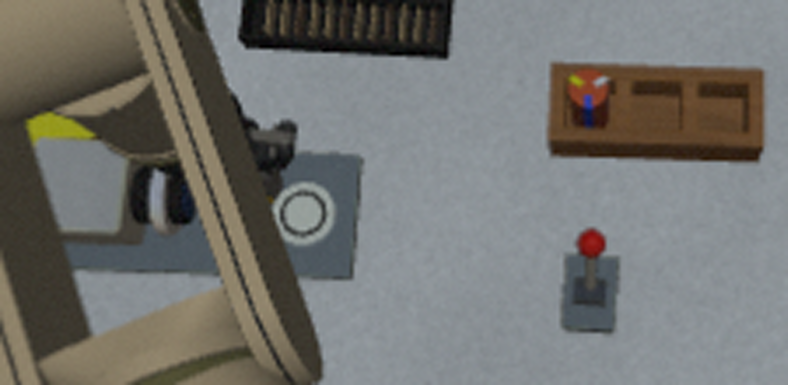

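drive_tool([
  [0.8,[0.003,0.002,0.04],0],
  [0.8,[0.003,0.002,0.08],0],
  [0.8,[0.003,0.002,0.12],0],
  [0.8,[0.003,0.002,0.16],0],
  [0.8,[0.003,0.002,0.185],0],
  [0.8,[0.003,0.002,0.199],0],
  [0.8,[0.003,0.002,0.199],0],
  [0.8,[0.003,0.002,0.199],0],
])

```text
time: 26.0
position: [0.5232, 0.3002, 0.2898]
eef_rot: [3.141, 0.01, -0.001]
wrist_force: [-0.1, -0.1, -3.1]
width: 0.0349
```

```bash
python3 -c "
from h import *
go(.5215,.3025,.132,0);f=grab('scene');crop(f,230,70,350,160,6,'s19.png')"
```

```text
shift [-0.003, -0.004, 0.005] turn 0.004 deg -0.3 rows>= 0.1 q6 2.1 grasp [0.5232, 0.3002, 0.1348] yaw 0.3 zdev [-0.0009, -0.0006] w 0.0349 t 26.0 F [-0.1, -0.1, -3.1]
```

View pics/s19.png

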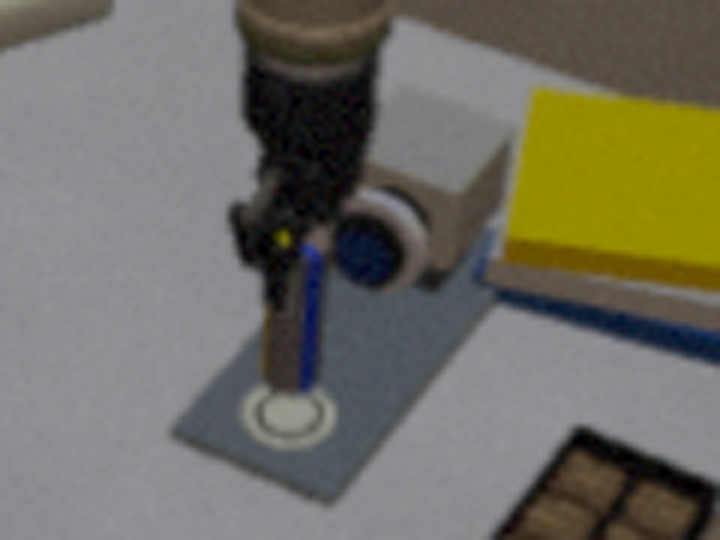

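drive_tool([
  [0.8,[0,0,0],0],
  [0.8,[0,0,0],0],
  [0.8,[0,0,0],0],
  [0.8,[0,0,0],0],
  [0.8,[0,0,0],0],
  [0.8,[0,0,0],0],
  [0.8,[0,0,0],0],
  [0.8,[0,0,0],0],
  [0.8,[0,0,0],0],
  [0.8,[0,0,0],0],
  [0.8,[0,0,0],0],
  [0.8,[0,0,0],0],
  [0.8,[0,0,0],-0.06],
  [0.8,[0,0,0],-0.13],
  [0.8,[0,0,0],-0.2],
  [0.8,[0,0,0],-0.27],
  [0.8,[0,0,0],-0.34],
  [0.8,[0,0,0],-0.41],
  [0.8,[0,0,0],-0.48],
  [0.8,[0,0,0],-0.55],
])

```text
time: 27.72
position: [0.523, 0.3011, 0.2901]
eef_rot: [-2.87, -1.277, -0.0]
wrist_force: [0.2, 0.3, -3.1]
width: 0.035
```

drive_tool([
  [0.8,[0,0,0],-0.08],
  [0.8,[0,0,0],-0.16],
  [0.8,[0,0,0],-0.24],
  [0.8,[0,0,0],-0.32],
  [0.8,[0,0,0],-0.4],
  [0.8,[0,0,0],-0.48],
  [0.8,[0,0,0],-0.56],
  [0.8,[0,0,0],-0.64],
  [0.8,[0,0,0],-0.72],
  [0.8,[0,0,0],-0.8],
  [0.8,[0,0,0],-0.88],
  [0.8,[0,0,0],-0.95],
])

```text
time: 28.72
position: [0.523, 0.3011, 0.2901]
eef_rot: [1.336, 2.844, -0.0]
wrist_force: [0.1, -1.1, -2.9]
width: 0.0346
```

drive_tool([
  [0.8,[0,0,0],-0.08],
  [0.8,[0,0,0],-0.16],
  [0.8,[0,0,0],-0.24],
  [0.8,[0,0,0],-0.32],
  [0.8,[0,0,0],-0.4],
  [0.8,[0,0,0],-0.48],
  [0.8,[0,0,0],-0.56],
  [0.8,[0,0,0],-0.64],
  [0.8,[0,0,0],-0.72],
  [0.8,[0,0,0],-0.8],
  [0.8,[0,0,0],-0.8],
])

```text
time: 29.63
position: [0.523, 0.3011, 0.2901]
eef_rot: [0.503, -3.101, 0.0]
wrist_force: [-0.3, 0.5, -3.1]
width: 0.0346
```

```bash
python3 -c "
from h import *
go(.522,.3025,.132,-120)"
```

```text
shift [0.001, 0.003, 0.005] turn -0.484 deg 41.6 rows>= 5.8 q6 -2.09 grasp [0.523, 0.3011, 0.1351] yaw -161.6 zdev [-0.0001, -0.0001] w 0.0346 t 29.63 F [-0.3, 0.5, -3.1]
```

drive_tool([
  [0.8,[0,0,0],-0.08],
  [0.8,[0,0.001,0],-0.16],
  [0.8,[0,0.002,0],-0.24],
  [0.8,[0,0.002,0],-0.32],
  [0.8,[0,0.002,0],-0.4],
  [0.8,[0,0.002,0],-0.46],
  [0.8,[0,0.002,0],-0.484],
  [0.8,[0,0.002,0],-0.484],
  [0.8,[0,0.002,0],-0.484],
  [0.8,[0,0.002,0],-0.484],
])

```text
time: 30.47
position: [0.5226, 0.3022, 0.2901]
eef_rot: [1.559, -2.728, -0.0]
wrist_force: [-0.2, -0.5, -3.4]
width: 0.035
```

```bash
python3 -c "
from h import *
go(.522,.3025,.132,-120);f=grab('scene');crop(f,230,70,350,160,6,'s20.png')"
```

```text
shift [0.0, 0.001, 0.005] turn -0.006 deg 0.5 rows>= 0.1 q6 -2.09 grasp [0.5226, 0.3022, 0.1351] yaw -120.5 zdev [-0.0, -0.0] w 0.035 t 30.47 F [-0.2, -0.5, -3.4]
```

View pics/s20.png

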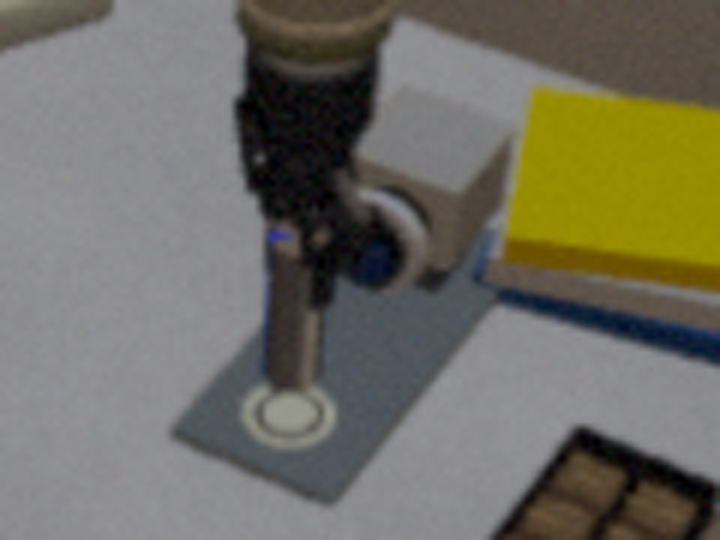

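Blue is at the left and white at the right, so yellow faces the lens. I hold and turn on to blue.

drive_tool([
  [0.8,[0,0,0],0],
  [0.8,[0,0,0],0],
  [0.8,[0,0,0],0],
  [0.8,[0,0,0],0],
  [0.8,[0,0,0],0],
  [0.8,[0,0,0],0],
  [0.8,[0,0,0],0],
  [0.8,[0,0,0],0],
  [0.8,[0,0,0],0],
  [0.8,[0,0,0],0],
  [0.8,[0,0,0],0],
  [0.8,[0,0,0],0],
  [0.8,[0,0,0],0.06],
  [0.8,[0,0,0],0.13],
  [0.8,[0,0,0],0.2],
  [0.8,[0,0,0],0.27],
  [0.8,[0,0,0],0.34],
  [0.8,[0,0,0],0.41],
  [0.8,[0,0,0],0.48],
  [0.8,[0,0,0],0.55],
])

```text
time: 32.18
position: [0.5227, 0.3022, 0.2901]
eef_rot: [-0.332, 3.124, -0.0]
wrist_force: [0.6, 0.0, -2.7]
width: 0.0348
```

drive_tool([
  [0.8,[0,0,0],0.07],
  [0.8,[0,0,0],0.15],
  [0.8,[0,0,0],0.23],
  [0.8,[0,0,0],0.31],
  [0.8,[0,0,0],0.39],
  [0.8,[0,0,0],0.47],
  [0.8,[0,0,0],0.55],
  [0.8,[0,0,0],0.63],
  [0.8,[0,0,0],0.71],
  [0.8,[0,0,0],0.78],
  [0.8,[0,0,0],0.825],
  [0.8,[0,0,0],0.84],
  [0.8,[0,0,0],0.84],
  [0.8,[0,0,0],0.84],
  [0.8,[0,0,0],0.84],
])

```text
time: 33.43
position: [0.5226, 0.3023, 0.2901]
eef_rot: [1.563, 2.725, 0.0]
wrist_force: [-0.4, 0.2, -2.6]
width: 0.035
```

```bash
python3 -c "
from h import *
go(.522,.3025,.132,120);f=grab('scene');crop(f,230,70,350,160,6,'s21.png')"
```

```text
shift [0.001, -0.001, 0.005] turn 0.004 deg -0.3 rows>= 0.1 q6 0.0 grasp [0.5226, 0.3023, 0.1351] yaw 120.3 zdev [0.0, 0.0] w 0.035 t 33.43 F [-0.4, 0.2, -2.6]
```

View pics/s21.png

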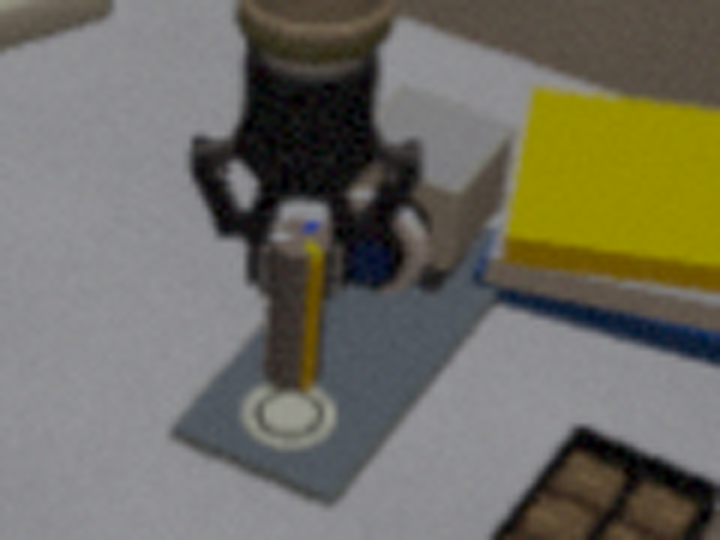

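Blue faces the lens, with yellow on the right. I hold, then lift.

drive_tool([
  [0.8,[0,0,0],0],
  [0.8,[0,0,0],0],
  [0.8,[0,0,0],0],
  [0.8,[0,0,0],0],
  [0.8,[0,0,0],0],
  [0.8,[0,0,0],0],
  [0.8,[0,0,0],0],
  [0.8,[0,0,0],0],
  [0.8,[0,0,0],0],
  [0.8,[0,0,0],0],
  [0.8,[0,0,0],0],
  [0.8,[0,0,0],0],
  [0.8,[0,0,0],0],
  [0.8,[0,0,-0.05],0],
  [0.8,[0,0,-0.1],0],
  [0.8,[0,0,-0.15],0],
  [0.8,[0,0,-0.2],0],
  [0.8,[0,0,-0.2],0],
])

```text
time: 34.98
position: [0.5239, 0.3028, 0.4185]
eef_rot: [1.562, 2.718, 0.015]
wrist_force: [0.9, -0.1, -0.3]
width: 0.0351
```

```bash
python3 -c "
from h import *
f=grab('top');crop(f,225,150,330,230,7,'t22.png');go(.627,-.0285,.255,90)"
```

```text
shift [-0.564, -0.129, 0.008] turn 0.352 deg -30.2 rows>= 8.3 q6 -0.05 grasp [0.5236, 0.3027, 0.2601] yaw 120.2 zdev [0.0078, 0.0037] w 0.0348 t 35.03 F [-0.8, 0.2, -3.4]
```

View pics/t22.png

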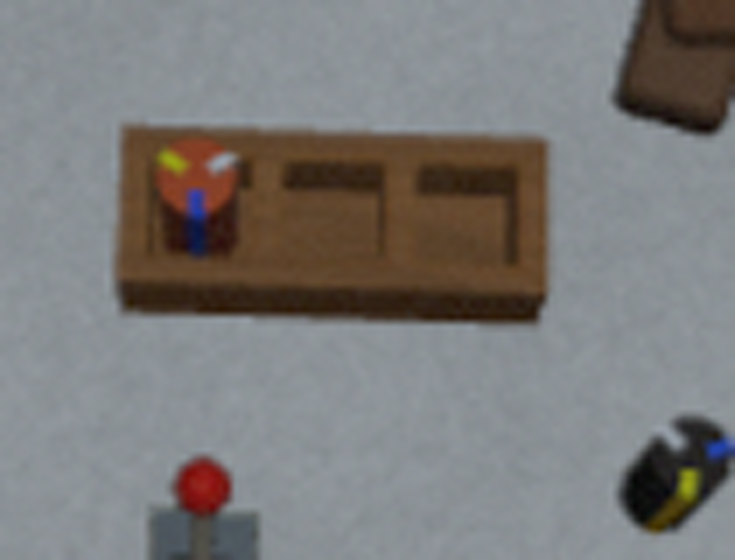

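drive_tool([
  [0.8,[-0.564,-0.129,0.005],0.352],
  [0.8,[-0.564,-0.129,0.005],0.352],
  [0.8,[-0.564,-0.129,0.005],0.352],
  [0.8,[-0.564,-0.129,0.005],0.352],
  [0.8,[-0.564,-0.129,0.005],0.352],
  [0.8,[-0.564,-0.129,0.005],0.352],
  [0.8,[-0.564,-0.129,0.005],0.352],
  [0.8,[-0.564,-0.129,0.005],0.352],
  [0.8,[-0.564,-0.129,0.005],0.352],
  [0.8,[-0.564,-0.129,0.005],0.352],
  [0.8,[-0.564,-0.129,0.005],0.352],
  [0.8,[-0.564,-0.129,0.005],0.352],
])

```text
time: 36.03
position: [0.6257, -0.0283, 0.4057]
eef_rot: [-2.22, -2.22, 0.001]
wrist_force: [0.2, -0.1, -2.0]
width: 0.035
```

```bash
python3 -c "
from h import *
go(.6275,-.0282,.165,90)"
```

```text
shift [-0.0, 0.003, 0.143] turn -0.0 deg 0.0 rows>= 2.1 q6 -0.04 grasp [0.6257, -0.0283, 0.2507] yaw 90.0 zdev [-0.0021, 0.0009] w 0.035 t 36.03 F [0.2, -0.1, -2.0]
```

drive_tool([
  [0.8,[0,0.003,0.04],0],
  [0.8,[0,0.003,0.08],0],
  [0.8,[0,0.003,0.12],0],
  [0.8,[0,0.003,0.143],0],
  [0.8,[0,0.003,0.143],0],
  [0.8,[0,0.003,0.143],0],
  [0.8,[0,0.003,0.143],0],
])

```text
time: 36.62
position: [0.6284, -0.0285, 0.3231]
eef_rot: [2.22, 2.221, 0.002]
wrist_force: [-0.4, -0.0, -2.2]
width: 0.0348
```

```bash
python3 -c "
from h import *
s=grab('scene');crop(s,210,120,310,220,6,'s23.png');go(.6275,-.0282,.099,90)"
```

```text
shift [0.001, -0.002, 0.116] turn 0.0 deg -0.0 rows>= 1.7 q6 -0.04 grasp [0.6286, -0.0288, 0.1687] yaw 90.0 zdev [0.0034, -0.0004] w 0.0346 t 36.67 F [0.1, 0.8, -2.9]
```

View pics/s23.png

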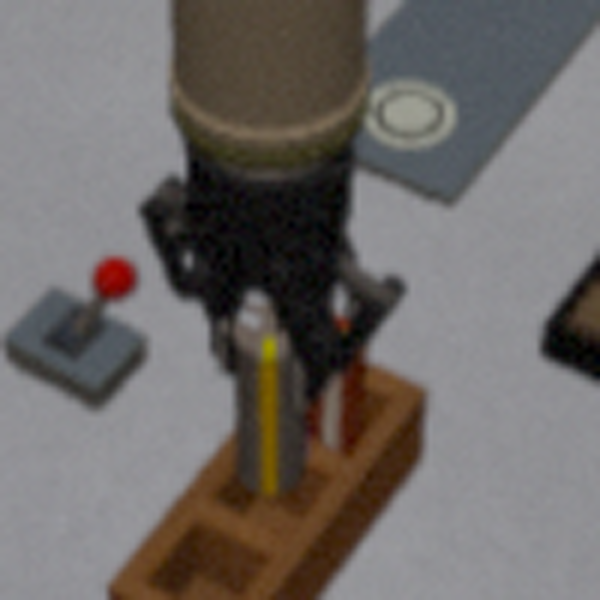

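drive_tool([
  [0.8,[0.001,-0.001,0.02],0],
  [0.8,[0.001,-0.001,0.04],0],
  [0.8,[0.001,-0.001,0.06],0],
  [0.8,[0.001,-0.001,0.08],0],
  [0.8,[0.001,-0.001,0.095],0],
  [0.8,[0.001,-0.001,0.108],0],
  [0.8,[0.001,-0.001,0.116],0],
  [0.8,[0.001,-0.001,0.116],0],
  [0.8,[0.001,-0.001,0.116],0],
  [0.8,[0.001,-0.001,0.116],0],
])

```text
time: 37.5
position: [0.6273, -0.0285, 0.2531]
eef_rot: [-2.222, -2.221, 0.0]
wrist_force: [-7.6, 0.9, 11.7]
width: 0.0349
```

```bash
python3 -c "
from h import *
s=grab('scene');crop(s,210,120,310,220,6,'s24.png');go(.6275,-.0282,.099,90)"
```

```text
shift [0.001, 0.0, -0.002] turn -0.0 deg 0.0 rows>= 0.0 q6 -0.04 grasp [0.6273, -0.0286, 0.0981] yaw 90.0 zdev [-0.0003, -0.0001] w 0.0349 t 37.55 F [-7.1, 0.7, 11.0]
```

View pics/s24.png

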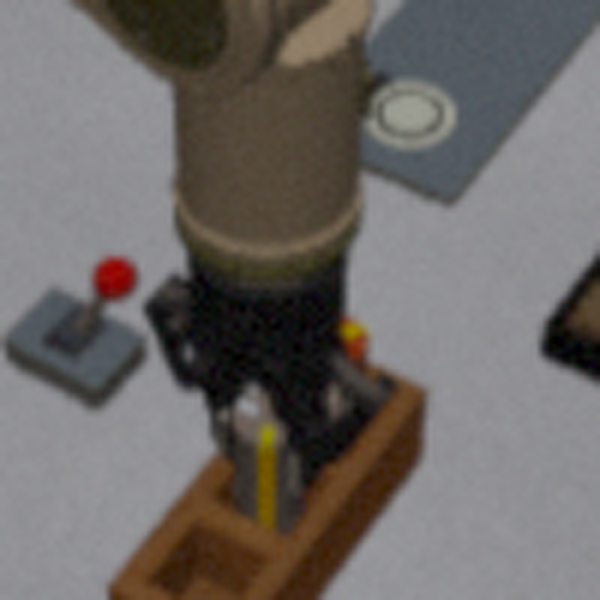

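Home: contact at 11 N, grasp point z 0.098. I release and lift.

drive_tool([
  [0.5,[0,0,0],0],
  [0.4,[0,0,0],0],
  [0.3,[0,0,0],0],
  [0.2,[0,0,0],0],
  [0.15,[0,0,0],0],
  [0.15,[0,0,0],0],
  [0.15,[0,0,-0.03],0],
  [0.15,[0,0,-0.08],0],
  [0.15,[0,0,-0.14],0],
  [0.15,[0,0,-0.21],0],
  [0.15,[0,0,-0.27],0],
  [0.15,[0,0,-0.27],0],
])

```text
time: 38.55
position: [0.6288, -0.0287, 0.4244]
eef_rot: [2.214, 2.213, 0.014]
wrist_force: [2.5, -0.2, 2.4]
width: 0.0725
```

```bash
python3 - <<'E'
from h import *
s=grab('scene');crop(s,130,120,310,270,4.3,'s25.png');t=grab('top');crop(t,220,150,410,250,4,'t25.png')
P=(np.array(proj(s,(.627,-.0285,.12)))-[130,120])*4.3;print(P)
go(.511,-.1885,.25,78.0)
E
```

```text
[533.70708751 298.01994327]
shift [-0.267, -0.195, 0.019] turn 0.139 deg -12.0 rows>= 4.8 q6 -0.14 grasp [0.6279, -0.0286, 0.2618] yaw 90.0 zdev [0.0055, -0.0007] w 0.0726 t 38.65 F [-0.2, -0.5, -0.6]
```

View pics/s25.png

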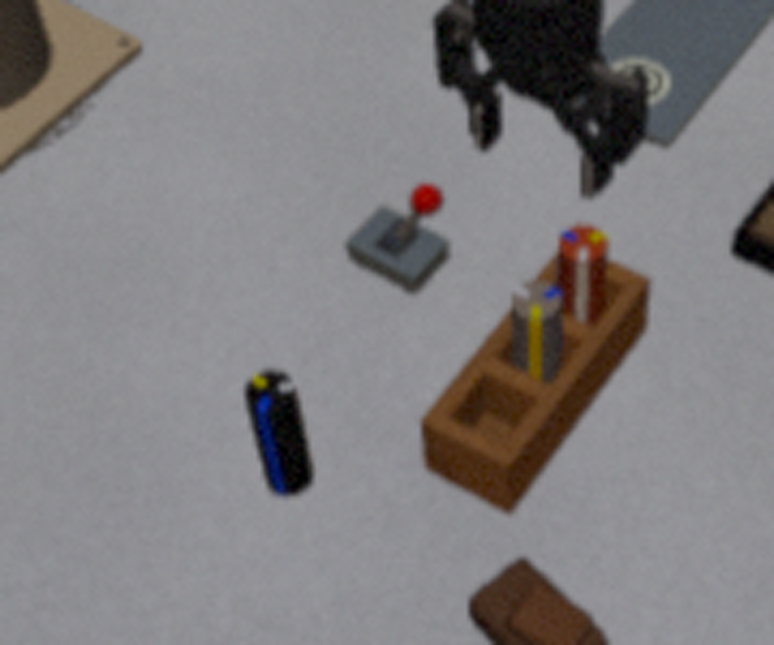

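View pics/t25.png

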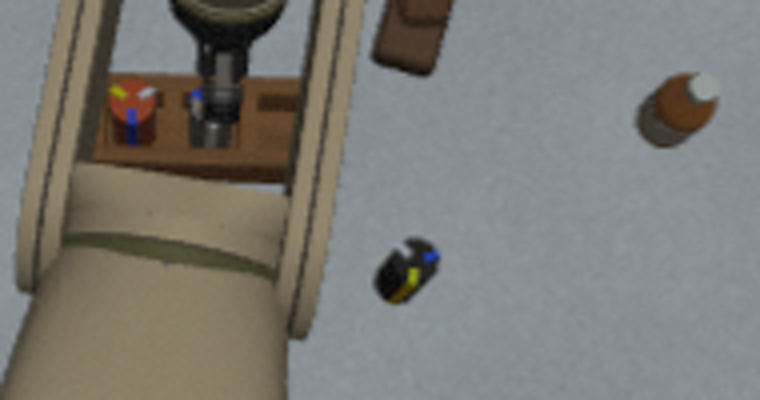

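drive_tool([
  [0,[-0.267,-0.195,0.019],0.14],
  [0,[-0.267,-0.195,0.019],0.14],
  [0,[-0.267,-0.195,0.019],0.14],
  [0,[-0.267,-0.195,0.019],0.14],
  [0,[-0.267,-0.195,0.019],0.14],
  [0,[-0.267,-0.195,0.019],0.14],
  [0,[-0.267,-0.195,0.019],0.14],
  [0,[-0.267,-0.195,0.019],0.14],
  [0,[-0.267,-0.195,0.019],0.14],
])

```text
time: 39.4
position: [0.5106, -0.1879, 0.4015]
eef_rot: [-2.441, -1.976, 0.0]
wrist_force: [0.0, 0.2, -0.6]
width: 0.0855
```

```bash
python3 - <<'E'
from h import *
s=grab('scene');crop(s,130,120,310,270,4.3,'s26.png')
go(.511,-.1885,.085,78.0)
E
```

```text
shift [-0.001, 0.001, 0.269] turn 0.0 deg -0.0 rows>= 3.9 q6 -0.14 grasp [0.5107, -0.1877, 0.2467] yaw 78.0 zdev [-0.0007, 0.0007] w 0.0856 t 39.45 F [0.0, 0.7, -0.6]
```

View pics/s26.png

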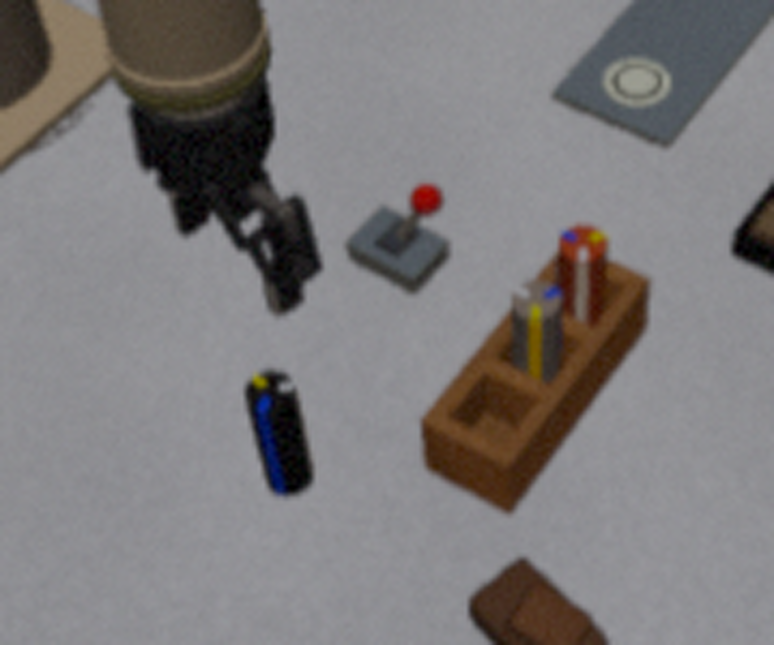

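drive_tool([
  [0,[0,0.001,0.06],0],
  [0,[0,0.001,0.12],0],
  [0,[0,0.001,0.18],0],
  [0,[0,0.001,0.23],0],
  [0,[0,0.001,0.268],0],
  [0,[0,0.001,0.268],0],
  [0,[0,0.001,0.268],0],
  [0.3,[0,0.001,0.268],0],
  [0.5,[0,0.001,0.268],0],
  [0.8,[0,0.001,0.268],0],
  [0.8,[0,0.001,0.268],0],
  [0.8,[0,0.001,0.268],0],
  [0.8,[0,0.001,0.268],0],
  [0.8,[0,0.001,0.268],0],
  [0.8,[0,0.001,0.268],0],
])

```text
time: 40.7
position: [0.5115, -0.1891, 0.2433]
eef_rot: [2.441, 1.974, 0.002]
wrist_force: [0.2, 0.8, 5.5]
width: 0.0348
```

```bash
python3 - <<'E'
from h import *
go(.511,-.188,.265,78)
s=grab('scene');crop(s,150,120,270,260,5,'s27.png')
E
```

```text
shift [0.002, -0.0, -0.294] turn -0.001 deg 0.1 rows>= 4.2 q6 -0.14 grasp [0.5115, -0.1891, 0.0883] yaw 77.9 zdev [0.0027, -0.0011] w 0.0348 t 40.7 F [0.2, 0.8, 5.5]
```

View pics/s27.png

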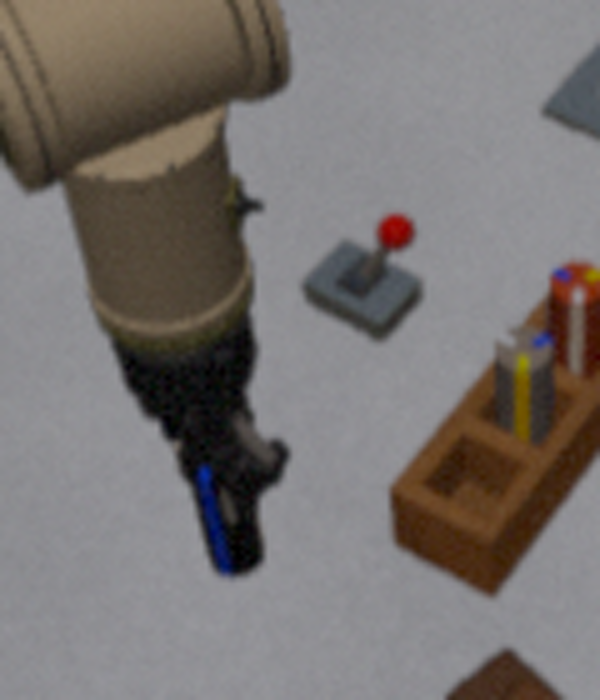

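The jaws hold the basalt (width 34.8 mm). I lift and carry it.

drive_tool([
  [0.8,[0,0,-0.06],0],
  [0.8,[0,0,-0.12],0],
  [0.8,[0,0,-0.18],0],
  [0.8,[0,0,-0.24],0],
  [0.8,[0,0,-0.285],0],
  [0.8,[0,0,-0.285],0],
])

```text
time: 41.25
position: [0.5119, -0.1894, 0.4207]
eef_rot: [2.434, 1.969, 0.008]
wrist_force: [0.6, -0.5, -0.9]
width: 0.0346
```

```bash
python3 - <<'E'
from h import *
go(.5215,.3025,.26,120)
t=grab('top');crop(t,85,150,310,260,3.5,'t28.png')
E
```

```text
shift [0.805, -0.156, 0.006] turn -0.489 deg 42.1 rows>= 11.8 q6 0.0 grasp [0.5119, -0.1894, 0.2657] yaw 77.9 zdev [0.0106, -0.0051] w 0.0346 t 41.25 F [0.6, -0.5, -0.9]
```

View pics/t28.png

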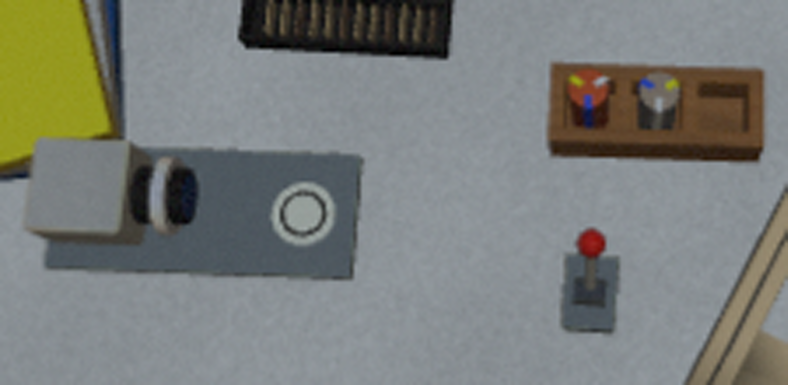

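The camera, rack and lever are all unchanged.

drive_tool([
  [0.8,[0.805,-0.156,0],-0.489],
  [0.8,[0.805,-0.156,0],-0.489],
  [0.8,[0.805,-0.156,0],-0.489],
  [0.8,[0.805,-0.156,0],-0.489],
  [0.8,[0.805,-0.156,0],-0.489],
  [0.8,[0.805,-0.156,0],-0.489],
  [0.8,[0.805,-0.156,0],-0.489],
  [0.8,[0.805,-0.156,0],-0.489],
  [0.8,[0.805,-0.156,0],-0.489],
  [0.8,[0.805,-0.156,0],-0.489],
  [0.8,[0.805,-0.156,0],-0.489],
  [0.8,[0.805,-0.156,0],-0.489],
  [0.8,[0.805,-0.156,0],-0.489],
  [0.8,[0.805,-0.156,0],-0.489],
  [0.8,[0.805,-0.156,0],-0.489],
  [0.8,[0.805,-0.156,0],-0.489],
])

```text
time: 42.63
position: [0.5202, 0.3021, 0.4114]
eef_rot: [-1.573, -2.719, 0.003]
wrist_force: [-0.6, -1.8, -2.7]
width: 0.0349
```

```bash
python3 - <<'E'
from h import *
go(.5215,.3025,.132,120)
t=grab('top');crop(t,85,150,310,260,3.5,'t29.png')
E
```

```text
shift [-0.0, 0.003, 0.207] turn -0.001 deg 0.1 rows>= 3.0 q6 0.0 grasp [0.5202, 0.3021, 0.2564] yaw 119.9 zdev [-0.0015, -0.0012] w 0.0349 t 42.63 F [-0.6, -1.8, -2.7]
```

View pics/t29.png

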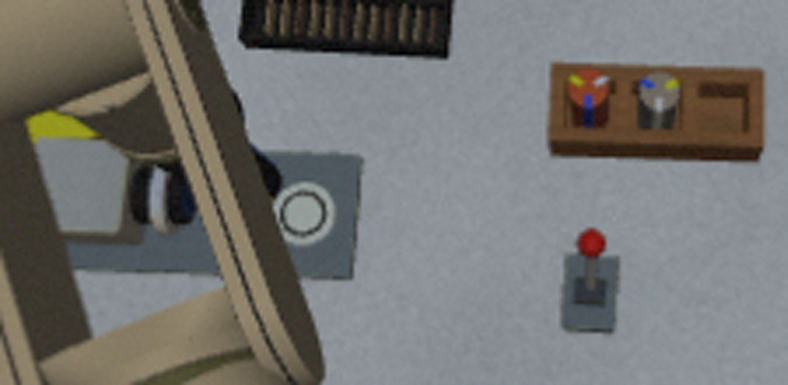

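drive_tool([
  [0.8,[0,0.002,0.04],0],
  [0.8,[0,0.002,0.08],0],
  [0.8,[0,0.002,0.12],0],
  [0.8,[0,0.002,0.16],0],
  [0.8,[0,0.002,0.19],0],
  [0.8,[0,0.002,0.207],0],
  [0.8,[0,0.002,0.207],0],
  [0.8,[0,0.002,0.207],0],
])

```text
time: 43.35
position: [0.5214, 0.303, 0.2885]
eef_rot: [-1.573, -2.719, 0.001]
wrist_force: [0.0, -0.5, -2.2]
width: 0.0348
```

```bash
python3 -c "
from h import *
go(.5215,.3025,.132,120);f=grab('scene');crop(f,230,70,350,160,6,'s30.png')"
```

```text
shift [-0.001, -0.0, 0.002] turn -0.001 deg 0.1 rows>= 0.0 q6 0.0 grasp [0.5214, 0.303, 0.1335] yaw 119.9 zdev [-0.0004, -0.0003] w 0.0348 t 43.35 F [0.0, -0.5, -2.2]
```

View pics/s30.png

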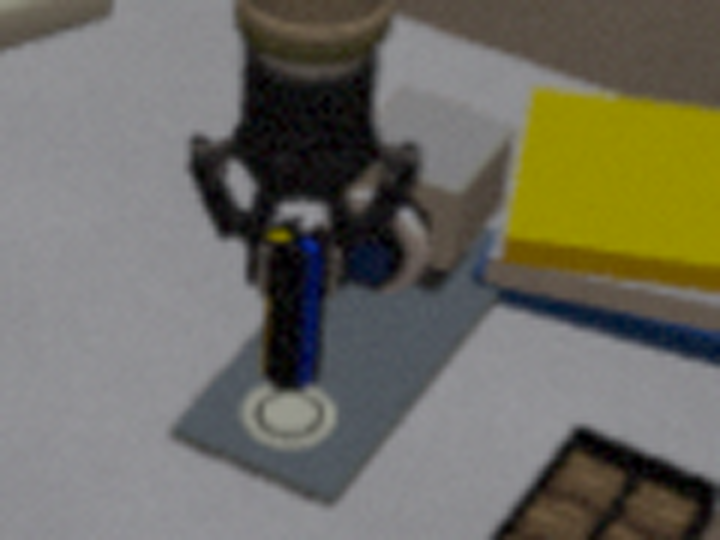

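Blue is at the right and yellow at the left, so white faces the lens. I hold and turn on to yellow (yaw 0).

drive_tool([
  [0.8,[0,0,0],0],
  [0.8,[0,0,0],0],
  [0.8,[0,0,0],0],
  [0.8,[0,0,0],0],
  [0.8,[0,0,0],0],
  [0.8,[0,0,0],0],
  [0.8,[0,0,0],0],
  [0.8,[0,0,0],0],
  [0.8,[0,0,0],0],
  [0.8,[0,0,0],0],
  [0.8,[0,0,0],0],
  [0.8,[0,0,0],0],
  [0.8,[0,0,0],0.06],
  [0.8,[0,0,0],0.13],
  [0.8,[0,0,0],0.2],
  [0.8,[0,0,0],0.27],
  [0.8,[0,0,0],0.34],
  [0.8,[0,0,0],0.41],
  [0.8,[0,0,0],0.48],
  [0.8,[0,0,0],0.55],
])

```text
time: 45.07
position: [0.5212, 0.3037, 0.2883]
eef_rot: [-2.535, -1.855, 0.0]
wrist_force: [-0.1, 0.2, -2.5]
width: 0.035
```

drive_tool([
  [0.8,[0,0,0],0.07],
  [0.8,[0,0,0],0.15],
  [0.8,[0,0,0],0.23],
  [0.8,[0,0,0],0.31],
  [0.8,[0,0,0],0.39],
  [0.8,[0,0,0],0.47],
  [0.8,[0,0,0],0.55],
  [0.8,[0,0,0],0.63],
  [0.8,[0,0,0],0.71],
  [0.8,[0,0,0],0.78],
  [0.8,[0,0,0],0.825],
  [0.8,[0,0,0],0.846],
  [0.8,[0,0,0],0.846],
  [0.8,[0,0,0],0.846],
  [0.8,[0,0,0],0.846],
])

```text
time: 46.32
position: [0.5213, 0.3037, 0.2883]
eef_rot: [-3.142, -0.002, -0.0]
wrist_force: [-0.4, 0.1, -3.3]
width: 0.0349
```

```bash
python3 -c "
from h import *
go(.5215,.3025,.132,0);f=grab('scene');crop(f,230,70,350,160,6,'s31.png')"
```

```text
shift [0.0, 0.002, 0.002] turn 0.001 deg -0.1 rows>= 0.0 q6 2.1 grasp [0.5213, 0.3037, 0.1333] yaw 0.1 zdev [0.0, 0.0] w 0.0349 t 46.32 F [-0.4, 0.1, -3.3]
```

View pics/s31.png

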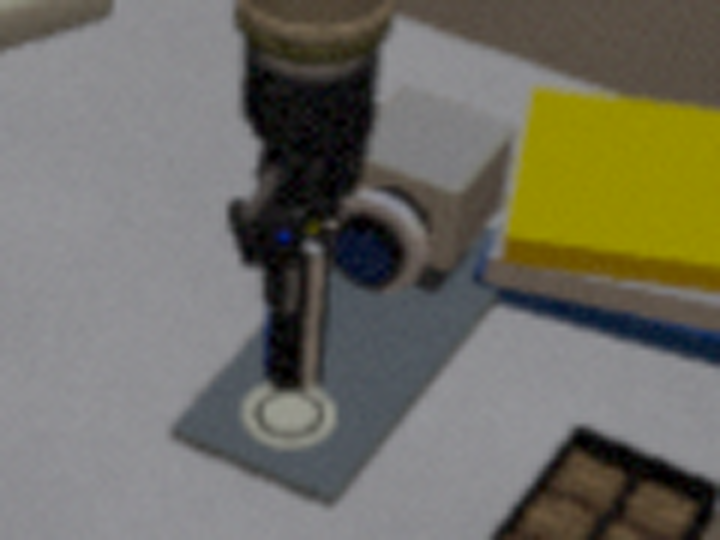

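White is at the right, blue at the left, and yellow faces the lens. I hold, then turn the long way round to blue (yaw 240).

drive_tool([
  [0.8,[0,0,0],0],
  [0.8,[0,0,0],0],
  [0.8,[0,0,0],0],
  [0.8,[0,0,0],0],
  [0.8,[0,0,0],0],
  [0.8,[0,0,0],0],
  [0.8,[0,0,0],0],
  [0.8,[0,0,0],0],
  [0.8,[0,0,0],0],
  [0.8,[0,0,0],0],
  [0.8,[0,0,0],0],
  [0.8,[0,0,0],0],
  [0.8,[0,0,0],-0.06],
  [0.8,[0,0,0],-0.13],
  [0.8,[0,0,0],-0.2],
  [0.8,[0,0,0],-0.27],
  [0.8,[0,0,0],-0.34],
  [0.8,[0,0,0],-0.41],
  [0.8,[0,0,0],-0.48],
  [0.8,[0,0,0],-0.55],
])

```text
time: 48.03
position: [0.5213, 0.3037, 0.2883]
eef_rot: [2.875, 1.267, 0.0]
wrist_force: [-0.3, 0.5, -2.1]
width: 0.0347
```

drive_tool([
  [0.8,[0,0,0],-0.08],
  [0.8,[0,0,0],-0.16],
  [0.8,[0,0,0],-0.24],
  [0.8,[0,0,0],-0.32],
  [0.8,[0,0,0],-0.4],
  [0.8,[0,0,0],-0.48],
  [0.8,[0,0,0],-0.56],
  [0.8,[0,0,0],-0.64],
  [0.8,[0,0,0],-0.72],
  [0.8,[0,0,0],-0.8],
  [0.8,[0,0,0],-0.88],
  [0.8,[0,0,0],-0.95],
])

```text
time: 49.03
position: [0.5212, 0.3037, 0.2883]
eef_rot: [1.346, 2.839, 0.0]
wrist_force: [-0.1, -0.2, -2.7]
width: 0.0349
```

drive_tool([
  [0.8,[0,0,0],-0.08],
  [0.8,[0,0,0],-0.16],
  [0.8,[0,0,0],-0.24],
  [0.8,[0,0,0],-0.32],
  [0.8,[0,0,0],-0.4],
  [0.8,[0,0,0],-0.48],
  [0.8,[0,0,0],-0.56],
  [0.8,[0,0,0],-0.64],
  [0.8,[0,0,0],-0.72],
  [0.8,[0,0,0],-0.8],
  [0.8,[0,0,0],-0.8],
])

```text
time: 49.95
position: [0.5212, 0.3037, 0.2883]
eef_rot: [0.491, -3.103, 0.0]
wrist_force: [-0.4, 0.4, -2.9]
width: 0.0347
```

```bash
python3 -c "
from h import *
go(.5215,.3025,.132,-120)"
```

```text
shift [0.0, -0.002, 0.002] turn -0.489 deg 42.0 rows>= 5.9 q6 -2.09 grasp [0.5212, 0.3037, 0.1333] yaw -162.0 zdev [-0.0, -0.0] w 0.0347 t 49.95 F [-0.4, 0.4, -2.9]
```

drive_tool([
  [0.8,[0,0,0],-0.08],
  [0.8,[0,0,0],-0.16],
  [0.8,[0,0,0],-0.24],
  [0.8,[0,0,0],-0.32],
  [0.8,[0,0,0],-0.4],
  [0.8,[0,0,0],-0.46],
  [0.8,[0,0,0],-0.489],
  [0.8,[0,0,0],-0.489],
  [0.8,[0,0,0],-0.489],
  [0.8,[0,0,0],-0.489],
])

```text
time: 50.78
position: [0.5213, 0.3037, 0.2883]
eef_rot: [-1.558, 2.728, -0.0]
wrist_force: [-0.3, -0.4, -3.2]
width: 0.0349
```

```bash
python3 -c "
from h import *
go(.5215,.3025,.132,-120);f=grab('scene');crop(f,230,70,350,160,6,'s32.png')"
```

```text
shift [0.002, -0.001, 0.002] turn -0.006 deg 0.5 rows>= 0.1 q6 -2.09 grasp [0.5213, 0.3037, 0.1333] yaw -120.5 zdev [0.0001, 0.0] w 0.0349 t 50.78 F [-0.3, -0.4, -3.2]
```

View pics/s32.png

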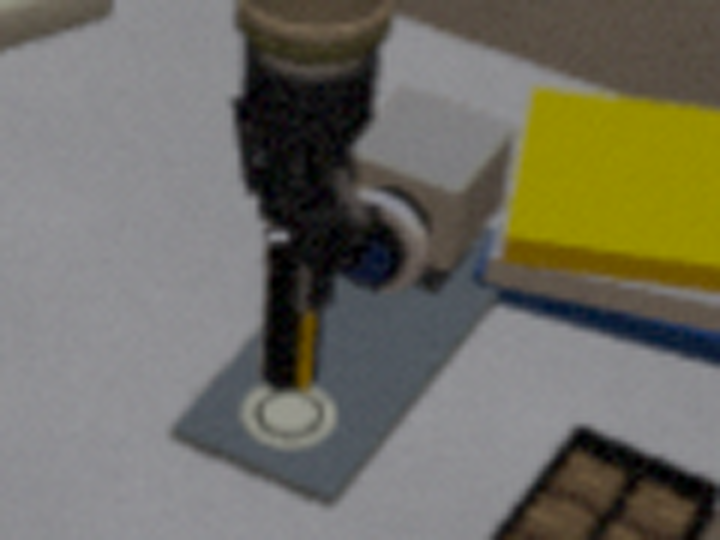

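Yellow is at the right, white at the left, and blue faces the lens. I hold, then lift.

drive_tool([
  [0.8,[0,0,0],0],
  [0.8,[0,0,0],0],
  [0.8,[0,0,0],0],
  [0.8,[0,0,0],0],
  [0.8,[0,0,0],0],
  [0.8,[0,0,0],0],
  [0.8,[0,0,0],0],
  [0.8,[0,0,0],0],
  [0.8,[0,0,0],0],
  [0.8,[0,0,0],0],
  [0.8,[0,0,0],0],
  [0.8,[0,0,0],0],
  [0.8,[0,0,0],0],
  [0.8,[0,0,-0.05],0],
  [0.8,[0,0,-0.1],0],
  [0.8,[0,0,-0.15],0],
  [0.8,[0,0,-0.2],0],
  [0.8,[0,0,-0.2],0],
  [0.8,[0,0,-0.2],0],
])

```text
time: 52.42
position: [0.5218, 0.304, 0.4112]
eef_rot: [-1.561, 2.72, -0.001]
wrist_force: [0.1, 0.8, -3.4]
width: 0.0349
```

```bash
python3 -c "
from h import *
f=grab('top');crop(f,225,150,330,230,7,'t33.png');go(.627,-.0895,.255,90);go(.627,-.0895,.255,170)"
```

```text
shift [0.477, -0.483, -0.003] turn 1.742 deg -149.7 rows>= 20.9 q6 -0.14 grasp [0.5213, 0.3037, 0.2536] yaw -120.3 zdev [0.0011, 0.0005] w 0.0352 t 52.47 F [-0.3, 0.1, -3.9]
shift [0.477, -0.483, -0.003] turn 0.811 deg -69.7 rows>= 9.8 q6 -1.54 grasp [0.5213, 0.3037, 0.2536] yaw -120.3 zdev [0.0011, 0.0005] w 0.0352 t 52.47 F [-0.3, 0.1, -3.9]
```

View pics/t33.png

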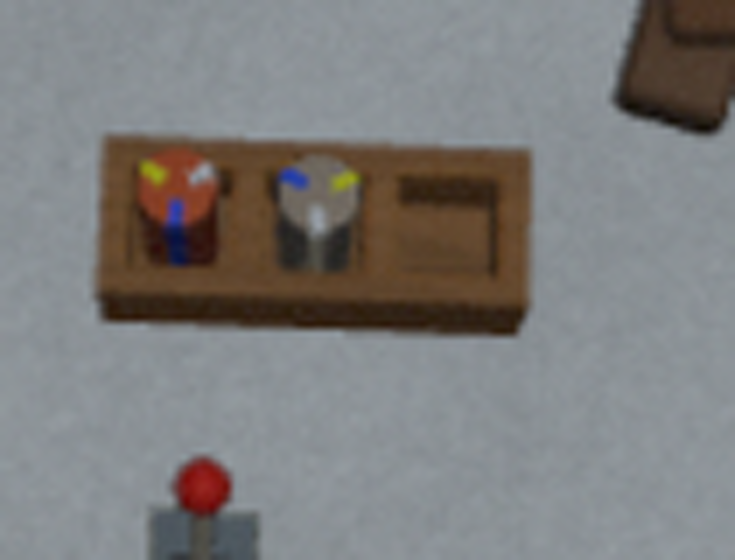

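The rack has been knocked: its corners moved by about (-19,+10) crop pixels since the last look. I'll measure it again.

```bash
python3 - <<'E'
from h import *
f=grab('top');crop(f,225,150,330,230,7,'t34.png')
c=lambda p:onz(f,225+(p[0]+.5)/7-.5,150+(p[1]+.5)/7-.5,.065).round(4)
print([c(p) for p in[(448,226),(467,216)]])
r=np.array([c(p) for p in[(104,135),(529,150),(528,306),(98,292)]]);print(r,r.mean(0),r.mean(0)-[.62805,-.027525,.065], np.degrees(np.arctan2(*(r[0]-r[1])[1::-1])))
E
```

```text
[array([ 0.6227, -0.081 ,  0.065 ]), array([ 0.6278, -0.0896,  0.065 ])]
[[ 0.6596  0.0806  0.065 ]
 [ 0.6609 -0.1177  0.065 ]
 [ 0.5862 -0.1187  0.065 ]
 [ 0.5843  0.0792  0.065 ]] [ 0.62275 -0.01915  0.065  ] [-0.0053    0.008375  0.      ] 90.3756099159934
```

View pics/t34.png

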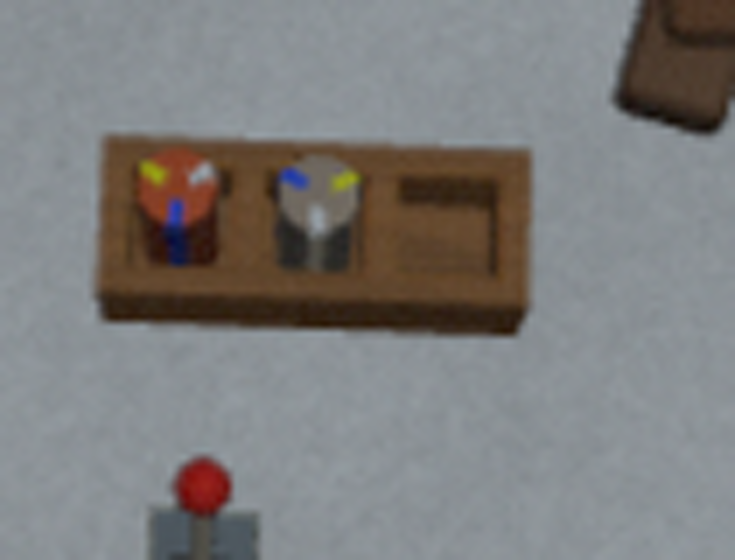

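```bash
python3 -c "
from h import *
go(.6225,-.081,.255,170)"
```

```text
shift [0.468, -0.47, -0.005] turn 0.811 deg -69.7 rows>= 9.7 q6 -1.53 grasp [0.521, 0.3036, 0.2519] yaw -120.3 zdev [-0.0015, -0.0007] w 0.0351 t 52.52 F [-1.0, -0.8, -3.5]
```

drive_tool([
  [0.8,[0.468,-0.47,-0.005],0.9],
  [0.8,[0.468,-0.47,-0.005],0.9],
  [0.8,[0.468,-0.47,-0.005],0.9],
  [0.8,[0.468,-0.47,-0.005],0.9],
  [0.8,[0.468,-0.47,-0.005],0.9],
  [0.8,[0.468,-0.47,-0.005],0.9],
  [0.8,[0.468,-0.47,-0.005],0.9],
  [0.8,[0.468,-0.47,-0.005],0.9],
  [0.8,[0.468,-0.47,-0.005],0.9],
  [0.8,[0.468,-0.47,-0.005],0.9],
  [0.8,[0.468,-0.47,-0.005],0.9],
  [0.8,[0.468,-0.47,-0.005],0.9],
  [0.8,[0.468,-0.47,-0.005],0.9],
])

```text
time: 53.6
position: [0.6225, -0.0811, 0.4088]
eef_rot: [-0.478, -3.101, -0.001]
wrist_force: [1.2, 0.4, -2.8]
width: 0.0354
```

```bash
python3 -c "
from h import *
go(.6225,-.081,.255,90)"
```

```text
shift [0.0, 0.0, -0.002] turn 0.843 deg -72.5 rows>= 10.1 q6 -0.13 grasp [0.6225, -0.0811, 0.2538] yaw 162.5 zdev [-0.0038, 0.0012] w 0.0354 t 53.6 F [1.2, 0.4, -2.8]
```

drive_tool([
  [0.8,[0,0,0],0.843],
  [0.8,[0,0,0],0.843],
  [0.8,[0,0,0],0.843],
  [0.8,[0,0,0],0.843],
  [0.8,[0,0,0],0.843],
  [0.8,[0,0,0],0.843],
  [0.8,[0,0,0],0.843],
  [0.8,[0,0,0],0.843],
  [0.8,[0,0,0],0.843],
  [0.8,[0,0,0],0.843],
  [0.8,[0,0,0.05],0.843],
  [0.8,[0,0,0.1],0.843],
  [0.8,[0,0,0.142],0.843],
  [0.8,[0,0,0.142],0.843],
  [0.8,[0,0,0.142],0.843],
])

```text
time: 54.85
position: [0.6219, -0.0797, 0.3237]
eef_rot: [-2.216, -2.22, 0.005]
wrist_force: [0.2, -0.2, -2.3]
width: 0.0348
```

```bash
python3 -c "
from h import *
s=grab('scene');crop(s,200,120,300,240,6,'s35.png');go(.6225,-.081,.0985,90);t=grab('top');crop(t,225,150,330,230,7,'t35.png')"
```

```text
shift [-0.002, -0.0, 0.121] turn 0.001 deg -0.1 rows>= 1.7 q6 -0.13 grasp [0.6228, -0.0801, 0.1713] yaw 90.1 zdev [-0.001, 0.0003] w 0.0353 t 54.9 F [0.4, 0.3, -1.6]
```

View pics/s35.png

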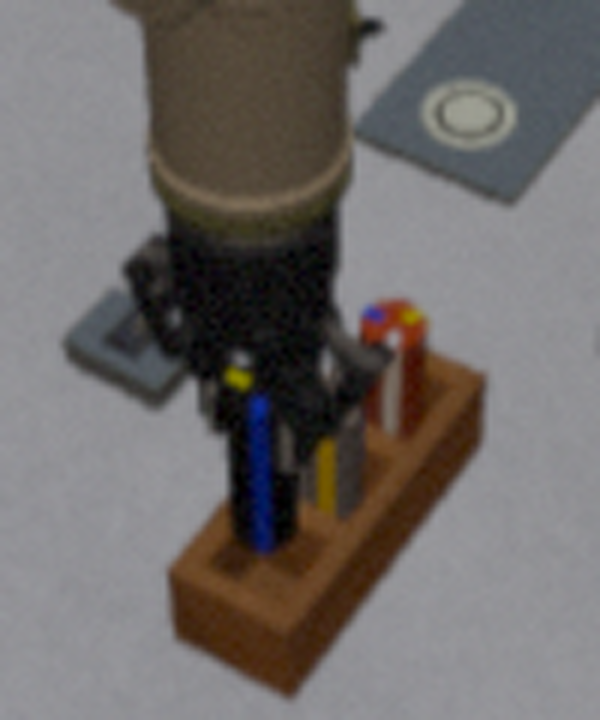

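View pics/t35.png

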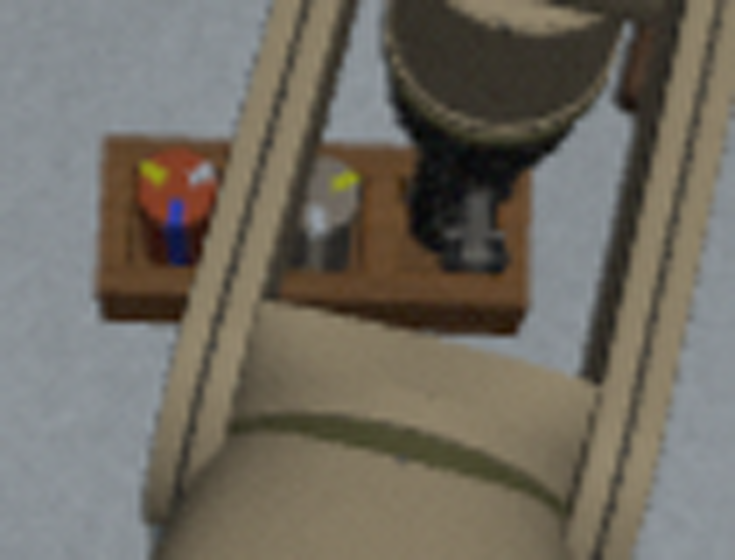

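drive_tool([
  [0.8,[-0.001,0,0.02],0],
  [0.8,[-0.001,0,0.04],0],
  [0.8,[-0.001,0,0.06],0],
  [0.8,[-0.001,0,0.08],0],
  [0.8,[-0.001,0,0.1],0],
  [0.8,[-0.001,0,0.112],0],
  [0.8,[-0.001,0,0.119],0],
  [0.8,[-0.001,0,0.119],0],
  [0.8,[-0.001,0,0.119],0],
  [0.8,[-0.001,0,0.119],0],
])

```text
time: 55.78
position: [0.6231, -0.0817, 0.2548]
eef_rot: [2.223, 2.219, 0.0]
wrist_force: [0.6, -0.4, -2.6]
width: 0.0349
```

```bash
python3 -c "
from h import *
s=grab('scene');crop(s,200,120,300,240,6,'s36.png');go(.6225,-.081,.0985,90)"
```

```text
shift [0.001, -0.001, 0.002] turn -0.001 deg 0.1 rows>= 0.0 q6 -0.13 grasp [0.6231, -0.0817, 0.0998] yaw 89.9 zdev [0.0005, -0.0001] w 0.0349 t 55.83 F [0.3, -0.5, -3.6]
```

View pics/s36.png

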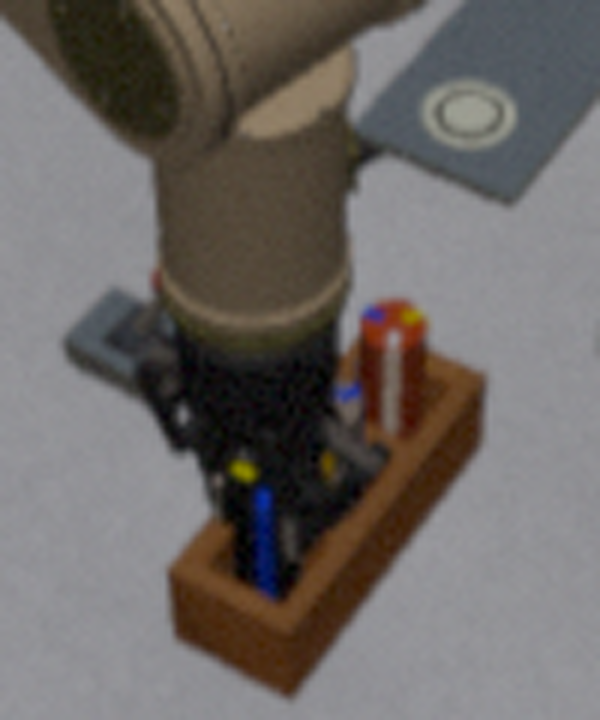

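drive_tool([
  [0.8,[0,0,0.002],0],
  [0.8,[0,0,0.003],0],
  [0.8,[0,0,0.003],0],
  [0.5,[0,0,0.003],0],
  [0.4,[0,0,0.003],0],
  [0.3,[0,0,0.003],0],
  [0.2,[0,0,0.003],0],
  [0.15,[0,0,0.003],0],
  [0.15,[0,0,0.003],0],
  [0.15,[0,0,-0.03],0],
  [0.15,[0,0,-0.08],0],
  [0.15,[0,0,-0.14],0],
  [0.15,[0,0,-0.21],0],
  [0.15,[0,0,-0.27],0],
  [0.15,[0,0,-0.27],0],
])

```text
time: 57.08
position: [0.6244, -0.0819, 0.4274]
eef_rot: [2.215, 2.211, 0.012]
wrist_force: [1.0, 0.2, 2.0]
width: 0.0727
```

```bash
python3 - <<'E'
from h import *
s=grab('scene');crop(s,180,110,310,250,5,'s37.png')
print((np.array(proj(s,(.6228,-.081,.12)))-[180,110])*5)
go(.545,.027,.25,0)
E
```

```text
[316.99654951 451.65193531]
shift [0.181, -0.132, 0.029] turn 1.046 deg -89.9 rows>= 12.6 q6 1.62 grasp [0.6241, -0.0819, 0.2685] yaw 89.9 zdev [0.0106, -0.0023] w 0.073 t 57.13 F [-0.1, -0.1, -0.9]
```

View pics/s37.png

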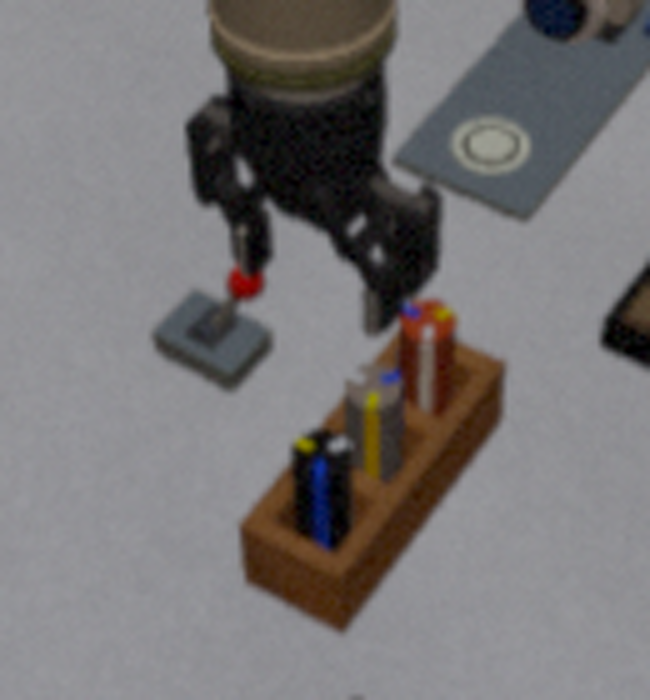

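drive_tool([
  [1,[0.181,-0.138,0.01],1.0],
  [1,[0.181,-0.138,0.01],1.0],
  [1,[0.181,-0.138,0.01],1.0],
  [1,[0.181,-0.138,0.01],1.0],
  [1,[0.181,-0.138,0.01],1.0],
  [1,[0.181,-0.138,0.01],1.0],
  [1,[0.181,-0.138,0.01],1.0],
  [1,[0.181,-0.138,0.01],1.0],
  [1,[0.181,-0.138,0.01],1.0],
  [1,[0.181,-0.138,0.01],1.0],
  [1,[0.181,-0.138,0.01],1.0],
  [1,[0.181,-0.138,0.01],1.0],
  [1,[0.181,-0.138,0.01],1.0],
  [1,[0.181,-0.138,0.01],1.0],
])

```text
time: 58.3
position: [0.5402, 0.0271, 0.4097]
eef_rot: [-3.139, -0.114, 0.002]
wrist_force: [-0.3, 1.7, -0.5]
width: 0.0
```

```bash
python3 -c "
from h import *
go(.541,.027,.096,0);t=grab('top');crop(t,200,150,330,260,6,'t38.png')"
```

```text
shift [0.002, 0.0, 0.265] turn 0.049 deg -4.2 rows>= 3.8 q6 1.62 grasp [0.5402, 0.0271, 0.2547] yaw 4.2 zdev [-0.0013, 0.0001] w 0.0 t 58.3 F [-0.3, 1.7, -0.5]
```

View pics/t38.png

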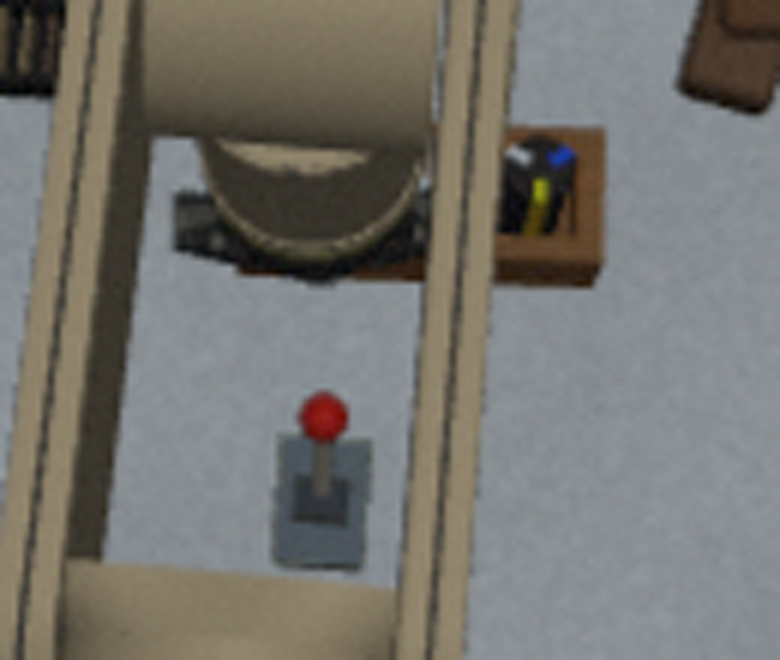

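drive_tool([
  [1,[-0.003,0,0.06],0.05],
  [1,[-0.003,0,0.12],0.05],
  [1,[-0.003,0,0.18],0.05],
  [1,[-0.003,0,0.23],0.05],
  [1,[-0.003,0,0.263],0.05],
  [1,[-0.003,0,0.263],0.05],
  [1,[-0.003,0,0.263],0.05],
])

```text
time: 58.93
position: [0.5379, 0.027, 0.2518]
eef_rot: [-3.141, 0.006, 0.005]
wrist_force: [-0.2, -0.5, 0.8]
width: 0.0
```

```bash
python3 -c "
from h import *
go(.444,.027,.096,0);s=grab('scene');crop(s,180,110,310,250,5,'s39.png')"
```

```text
shift [-0.157, 0.001, 0.002] turn -0.003 deg 0.2 rows>= 2.3 q6 1.63 grasp [0.5379, 0.027, 0.0968] yaw -0.2 zdev [-0.0031, 0.0001] w 0.0 t 58.93 F [-0.2, -0.5, 0.8]
```

View pics/s39.png

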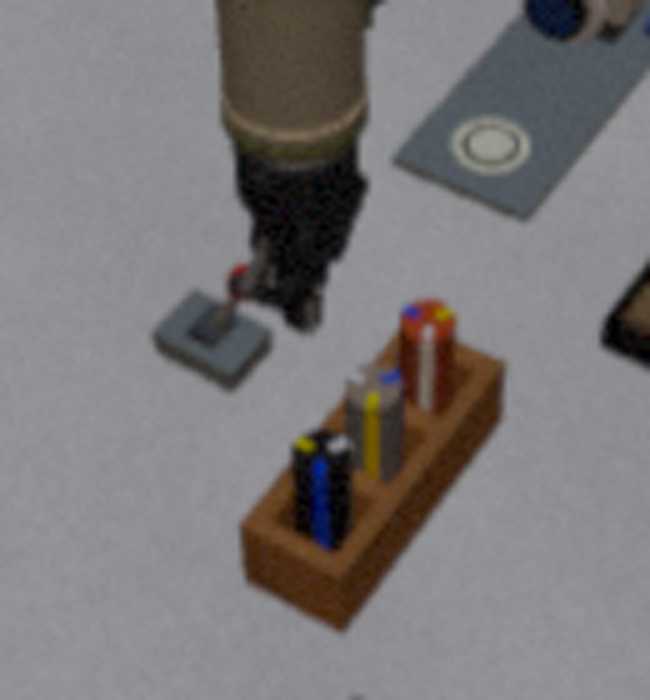

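The fingers are beyond the ball, clear of it and of the rack. I pull the lever back and retreat a little.

drive_tool([
  [1,[-0.02,0,0],0],
  [1,[-0.035,0,0],0],
  [1,[-0.05,0,0],0],
  [1,[-0.065,0,0],0],
  [1,[-0.08,0,0],0],
  [1,[-0.095,0,0],0],
  [1,[-0.11,0,0],0],
  [1,[-0.125,0,0],0],
  [1,[-0.138,0,0],0],
  [1,[-0.147,0,0],0],
  [1,[-0.153,0,0],0],
  [1,[-0.155,0,0],0],
  [1,[-0.155,0,0],0],
  [1,[-0.155,0,0],0],
  [1,[-0.13,0,0],0],
  [1,[-0.13,0,-0.05],0],
  [1,[-0.13,0,-0.11],0],
  [1,[-0.13,0,-0.17],0],
  [1,[-0.13,0,-0.25],0],
  [1,[-0.13,0,-0.25],0],
])

```text
time: 60.65
position: [0.4623, 0.0274, 0.411]
eef_rot: [3.141, -0.01, 0.017]
wrist_force: [0.7, 0.1, 1.4]
width: -0.0004
```

```bash
python3 -c "
from h import *
go(.444,.027,.25,0);s=grab('scene');crop(s,180,110,310,250,5,'s40.png');t=grab('top');crop(t,85,130,410,260,2.4,'t40.png')"
```

```text
shift [-0.031, 0.001, 0.01] turn -0.004 deg 0.4 rows>= 0.5 q6 1.63 grasp [0.4623, 0.0274, 0.256] yaw -0.4 zdev [0.0106, -0.0005] w -0.0004 t 60.65 F [0.7, 0.1, 1.4]
```

View pics/s40.png

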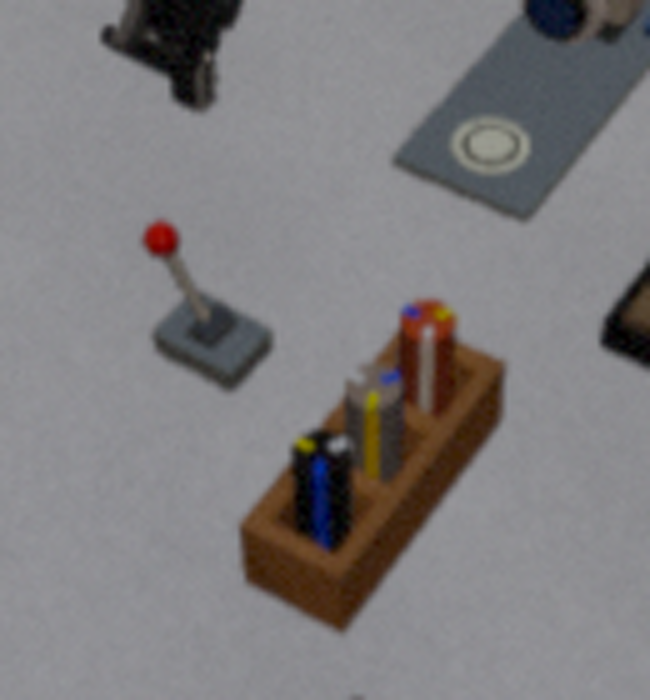

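```bash
python3 - <<'E'
from h import *
s=grab('scene');print('ball',onz(s,212,157.8,.092))
for n,p in[('sand',(429,312)),('gran',(375,388)),('bas',(322,447))]:
    print(n,dep(s,180+p[0]/5,110+p[1]/5).round(4))
go(.46,.027,.25,0)
E
```

```text
ball [0.42120492 0.02844995 0.092     ]
sand [0.6194 0.0521 0.1159]
gran [ 0.6261 -0.0221  0.1211]
bas [ 0.6232 -0.0762  0.1195]
shift [-0.002, 0.001, -0.002] turn -0.004 deg 0.4 rows>= 0.0 q6 1.63 grasp [0.4611, 0.0275, 0.249] yaw -0.4 zdev [0.0024, -0.0001] w 0.0 t 60.8 F [-0.7, -0.2, -0.4]
```

View pics/t40.png

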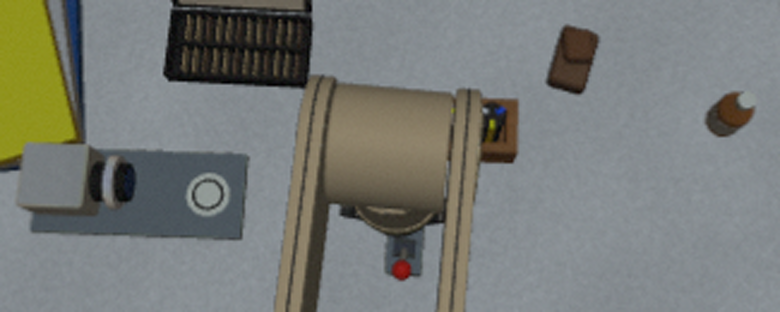

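The ball is back at its starting pixel, and all three core tops are at about 0.12 m. The specimen, bottle and box stand where they started. I hand in.

```bash
python3 -c "
from bench import env
print(env.hand_in())"
```

```text
the job is handed in; nothing more can be done
None
```

I handed the job in at about 61 s of the 210 s allowed. `hand_in` gives no verdict, so the results below come from my own images and arm readings.

**Lamp:** I pushed the lever on, to about 0.95 rad, before handling any core. After the last core was racked I pulled it back. The ball is within about 3 mm of its start position, well under 0.2 rad.

**Cores:** I showed the sandstone, then the granite, then the basalt to the lens, each with its white, yellow and blue stripe in turn. Each stripe was held still for a full second or more. Scene views before each hold showed the other two stripes where they should be; the facing stripe was hidden from that view. All three cores then went into the rack, one per cell.

**Rack knock:** The rack was shifted about 5 mm in x and 8 mm in y while I was showing the basalt. I re-measured it and put the basalt into the moved cell.

**Last checks:**
- The core tops read 0.116, 0.121 and 0.120 m against the expected 0.120 m. The sandstone's 0.116 m is probably an edge-pixel depth error, because its position in the picture matched a fully home core.
- By eye, the hand specimen, dropper bottle and slide box stood where they started.
- The gripper was clear of everything. No check failed.

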